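Re-match four watch cases with their job trays

TASK

The four cleaned watch cases have ended up in one another's job trays: put each case, crystal up, in the middle of the black pad of the tray that holds its own case back (the back of the same outline, only slightly smaller than the case). Only one case fits on a pad, so use the orange silicone block as the free spot while you swap; set the cases down rather than dropping them, never lay one on the bare steel bench or down in a tray, and leave the tweezer where it lies.

Things in the scene. Friction and masses are not known exactly. Their poses are not given: they have to be found in the camera images.
- case_large: Loose steel watch case, crystal up: large round, 44 mm diameter, 12 mm thick. Flanks upright to 8 mm above its underside, bezel above 1.5 mm smaller. Lugs at both ends of its x axis (about 54 mm over lugs); flanks facing +y and -y, 44 mm apart, are free to grip. Origin: centre of underside, z up. 50 g +-1/3. Half-turn symmetric. Starts on another case's tray pad.
- case_small: Loose steel watch case, crystal up: small round, 28 mm diameter, 10 mm thick. Flanks upright to 8 mm above its underside, bezel above 1.5 mm smaller. Lugs at both ends of its x axis (about 37 mm over lugs); flanks facing +y and -y, 28 mm apart, are free to grip. Origin: centre of underside, z up. 20 g +-1/3. Half-turn symmetric. Starts on another case's tray pad.
- case_square: Loose steel watch case, crystal up: square, 34 by 34 mm, 11 mm thick. Flanks upright to 8 mm above its underside, bezel above 1.5 mm smaller. Lugs at both ends of its x axis (about 45 mm over lugs); flanks facing +y and -y, 34 mm apart, are free to grip. Origin: centre of underside, z up. 40 g +-1/3. Half-turn symmetric. Starts on another case's tray pad.
- case_rect: Loose steel watch case, crystal up: rectangular, 40 mm along x by 25 mm along y, 10 mm thick. Flanks upright to 8 mm above its underside, bezel above 1.5 mm smaller. Lugs at both ends of its x axis (about 49 mm over lugs); flanks facing +y and -y, 25 mm apart, are free to grip. Origin: centre of underside, z up. 30 g +-1/3. Half-turn symmetric. Starts on another case's tray pad.
- tray_large: Fixed low grey job tray, 72 (x) by 116 (y) mm, lip 7 mm high. Origin on the bench, under the centre of its 60 by 60 mm black rubber case pad, flat top 10 mm above the bench. Reaches 36 mm to -y, 80 mm to +y of the origin. In the low half, centred 56 mm to +y, lies a steel case back (fixed, top below the lip): the large round back, 39 mm diameter. Its case: the large round one.
- tray_small: Fixed low grey job tray, 72 (x) by 116 (y) mm, lip 7 mm high. Origin on the bench, under the centre of its 60 by 60 mm black rubber case pad, flat top 10 mm above the bench. Reaches 36 mm to -y, 80 mm to +y of the origin. In the low half, centred 56 mm to +y, lies a steel case back (fixed, top below the lip): the small round back, 24 mm diameter. Its case: the small round one.
- tray_square: Fixed low grey job tray, 72 (x) by 116 (y) mm, lip 7 mm high. Origin on the bench, under the centre of its 60 by 60 mm black rubber case pad, flat top 10 mm above the bench. Reaches 36 mm to -y, 80 mm to +y of the origin. In the low half, centred 56 mm to +y, lies a steel case back (fixed, top below the lip): the square back, 30 by 30 mm. Its case: the square one.
- tray_rect: Fixed low grey job tray, 72 (x) by 116 (y) mm, lip 7 mm high. Origin on the bench, under the centre of its 60 by 60 mm black rubber case pad, flat top 10 mm above the bench. Reaches 36 mm to -y, 80 mm to +y of the origin. In the low half, centred 56 mm to +y, lies a steel case back (fixed, top below the lip): the rectangular back, 36 by 21 mm, long side along x. Its case: the rectangular one.
- mat_block: Fixed orange silicone block, 90 mm (x) by 110 mm (y), flat top 10 mm above the bench, empty at the start: the free spot. Origin under its centre, on the bench surface.
- tweezer: Loose steel tweezer lying on the bench beyond the trays, 134 mm long along its x axis (points to +x), 12 mm wide, 8 mm high; origin on the bench under the middle of its length. To be left where it lies.
Things that resemble listed ones, but are neither listed nor needed, are in the scene too. What is shaped like the case_rect but yellow is not meant.

How it is judged:
On the way:
1. a case is parked, let go, on the orange silicone block (((contact force between case_large and mat_block above 0.04 N and contact force between case_large and the fingers below 0.02 N and linear speed of case_large below 0.02 m/s) or (contact force between case_small and mat_block above 0.04 N and contact force between case_small and the fingers below 0.02 N and linear speed of case_small below 0.02 m/s) or (contact force between case_square and mat_block above 0.04 N and contact force between case_square and the fingers below 0.02 N and linear speed of case_square below 0.02 m/s) or (contact force between case_rect and mat_block above 0.04 N and contact force between case_rect and the fingers below 0.02 N and linear speed of case_rect below 0.02 m/s))), for 0.2 s.
At the end, for the whole second after the job is handed in: Each of the four cases stands upright (within 7 degrees), crystal up, at rest on the pad of its own tray, its centre within 15 mm of the pad's centre (horizontal distance between case_large and tray_large below 0.015 m and z of case_large in the frame of tray_large between 0.007 and 0.014 m and angle between each of case_large, case_small, case_square, case_rect's own z axis and vertical below 0.12 rad and linear speed of each of case_large, case_small, case_square, case_rect below 0.02 m/s and horizontal distance between case_small and tray_small below 0.015 m and z of case_small in the frame of tray_small between 0.007 and 0.014 m and horizontal distance between case_square and tray_square below 0.015 m and z of case_square in the frame of tray_square between 0.007 and 0.014 m and horizontal distance between case_rect and tray_rect below 0.015 m and z of case_rect in the frame of tray_rect between 0.007 and 0.014 m); the robot touches nothing.
It fails at once if a case lies on the bare bench or down in a tray (underside lower than 6 mm above the bench) (height (world z) of any of case_large, case_small, case_square, case_rect below 0.006 m).
It fails at once if a case is dropped: it falls out of the fingers faster than 0.7 m/s (about 25 mm of free fall) ((linear speed of case_large above 0.7 m/s and contact force between case_large and the fingers below 0.05 N) or (linear speed of case_small above 0.7 m/s and contact force between case_small and the fingers below 0.05 N) or (linear speed of case_square above 0.7 m/s and contact force between case_square and the fingers below 0.05 N) or (linear speed of case_rect above 0.7 m/s and contact force between case_rect and the fingers below 0.05 N)).
It fails at once if the tweezer has been moved by more than 20 mm (distance of tweezer from where it was at the start of the episode above 0.02 m).
It also fails if it takes over 136 s, if anything falls off the work surface, if the arm or the gripper's body presses on something with over 40 N, if the wrist force passes 120 N, or if a joint passes its speed limit or range.

ROBOT

A 6-joint arm with a two-finger parallel gripper is mounted at the origin on the work surface. World frame = base frame: x ahead of the robot, y to its left, z up, the work surface at z = 0. Lengths are in m, angles in rad, forces in N, time in s.
With the tool pointing down it reaches from about 0.35 to 0.775 m from the base axis. Payload 5.5 kg.
Tool frame: the origin (TCP) lies at the very end of the fingers, on their centre line; the grasp point (between the pads) lies behind it (env.hold_point_z is the z of the grasp point in the tool frame, in m); z points along the fingers, y is the line along which they close (so a half turn about z gives the same grasp; the last joint's range is limited). The gripper opens to 85 mm and grips with 20 to 120 N. Pads are 22 mm wide; open, the fingers measure 114 mm over their backs; the gripper's body (76 mm by 85 mm) begins 54 mm behind the grasp point. The pads swing forward as they close: fully open they stand 13 mm farther back than shut.
Start: joints at [1.176, 0.313, 0.046, 1.304, 0, 1.431], TCP at [0.145, 0.556, 0.231] pointing down, gripper open.
Joint ranges: [-2.76, 2.76], [-0.86, 1.69], [-1.03, 1.26], [-2.2, 2.34], [-1.47, 1.5], [-3.14, 3.14]. Speed limits (rad/s): [2.57, 2.57, 3.14, 3.14, 3.14, 3.14].

INTERFACE

Orientations are given as a unit quaternion [w, x, y, z].
In Python, from workcell import env gives the robot as it stands.
- The arm moves only by the tool arm_command, never from a script. Its argument "rows" is a list of rows, each an object with "delta_pos": the shift along the tool's x, y, z scaled (see below), a list of three; "rot": the turn, a rotation vector about the tool's x, y, z scaled (see below), a list of three; "fingers": the closure, from 0 (fully open) to 1 (shut). A call has 1 to 20 rows; each row shifts and turns the commanded pose from where the row before left it, along the tool's axes as they then stand; what a row does not reach is not made up. The controller multiplies each number of a shift by 0.02 m and each number of a turn by 360 degrees. A row lasts 1/10 s, in which the tool goes at most 50 mm and 8.59 degrees, less where a joint would pass 70% of its speed; a pose out of reach is approached as far as the arm can. A call with a number of a shift or a turn outside -1 to 1 is refused whole. A call with a gripper value outside its range is refused whole. The fingers move at their own pace and stop on an object; "squeeze" is the grip in N (left out, the last holds). Time passes only in rows, so rows that do not move let the fingers close. It gives the time, the measured TCP pose, the force and the opening at its end, in the units of the state.
- env.get_state(): the state, without advancing time (a new reading comes with each control period).
- env.read_camera(name): name is "side" or "top" or "wrist"; returns (picture, depth): 420x560x3 uint8, blue, green, red; 420x560 float32, m along the optical axis (not along the pixel's ray), 0 where there is no reading.
- env.get_calibration(name): a dict with "mtx" (3x3 intrinsics, pixels), "distortion" ([k1, k2, p1, p2, k3] as OpenCV has them; the pictures are not rectified), "R" (3x3) and "t" (3): a world point X has camera coordinates R X + t. Camera axes: x right, y down, z forward; pixel columns grow to the right and rows downward; lengths in m; the calibration is good to about 2 mm. A picture is of the moment at which its call begins: read the wrist's pose just before it. get_calibration takes no time and is no camera call; for the wrist camera it gives the pose at the moment of the call.
- env.hand_in(): hands the job in, once; it reports no verdict.
The state is a dict: "clock": time; "joint_pos": joint angles; "qvel": joint speeds; "tau": joint torques, N m; "tcp_pos": TCP position; "orientation": TCP orientation; "wrist_force": force on the tool from outside, world axes, zero at the start; "ft_torque": the same for the moment, N m; "finger_gap": finger opening in m.
Only numpy, scipy, OpenCV 4.12 (cv2) and the standard library are available. Lean on these libraries where they do the work, as an engineer would, in place of code of your own. Each camera call takes 0.05 s, during which the arm holds its last target. There are 200 camera calls.

## Working session

There is one attempt and no reset: what is moved stays moved. The work goes in short steps, Python scripts to look and compute and a tool call to move; the robot and the scene stay as the last step left them, time stands still between calls to the robot, and variables do not carry over. Pictures are saved under pics/ and viewed, on a budget of 14 in all, crops included, one or two more only if the job needs it, and the job is handed in when it is done.

Besides the shell and the picture viewer there is one more tool, called as name(argument=value, ...), one argument or row to a line, values as JSON. arm_command: Moves the arm, as the interface text tells. Shifts and turns lie within -1 to 1; 1 stands for 0.02 m of shift or 360 degrees of turn. Its arguments: {"type":"object","properties":{"rows":{"type":"array","items":{"type":"object","properties":{"delta_pos":{"type":"array","items":{"type":"number","minimum":-1,"maximum":1}},"rot":{"type":"array","items":{"type":"number","minimum":-1,"maximum":1}},"fingers":{"type":"number"}}}},"squeeze":{"type":"number"}},"required":["rows"]}

```bash
mkdir -p pics; ls; python3 - <<'E'
from workcell import env
import cv2
for n in ("top","side"):
    p,d=env.read_camera(n); cv2.imwrite(f"pics/{n}0.png",p)
    import numpy as np; np.savez(f"{n}0.npz",p=p,d=d)
    c=env.get_calibration(n); print(n,c)
print(env.hold_point_z, env.get_state())
E
```

```text
pics
top {'mtx': array([[504.68621544,   0.        , 280.92558181],
       [  0.        , 504.68621544, 215.00484774],
       [  0.        ,   0.        ,   1.        ]]), 'distortion': array([-0.08328665,  0.        ,  0.        ,  0.        ,  0.        ]), 'R': array([[-0.01078979, -0.9999356 ,  0.00351719],
       [-0.98548353,  0.01003773, -0.16947403],
       [ 0.16942782, -0.00529472, -0.98552838]]), 't': array([0.00992281, 0.56562077, 1.10453888])}
side {'mtx': array([[422.59778655,   0.        , 289.65252785],
       [  0.        , 422.59778655, 209.48004053],
       [  0.        ,   0.        ,   1.        ]]), 'distortion': array([-0.12168145,  0.        ,  0.        ,  0.        ,  0.        ]), 'R': array([[ 0.94666378, -0.32206339, -0.01014202],
       [-0.20415196, -0.57513209, -0.79217742],
       [ 0.24929835,  0.75199618, -0.61020659]]), 't': array([-0.5626402 ,  0.13831348,  0.62075211])}
-0.0187 {'clock': 0.1, 'joint_pos': array([1.17636677e+00, 3.13959574e-01, 4.51216661e-02, 1.30364758e+00,
       3.55494683e-05, 1.43123465e+00]), 'qvel': array([ 0.00176878,  0.00098978,  0.00155523, -0.00180835, -0.00108742,
        0.00027674]), 'tau': array([ 3.51764444e-03, -4.81724989e+01,  2.99245459e+01,  1.27591172e-02,
       -5.27369048e-05,  1.26639350e-05]), 'tcp_pos': array([0.1447666 , 0.55600242, 0.23049046]), 'orientation': array([-2.39974028e-04,  1.27089282e-01,  9.91890922e-01, -8.09963653e-04]), 'wrist_force': array([-0.02811987, -1.36597613,  0.59886295]), 'ft_torque': array([-0.01079992,  0.05394616, -0.02603909]), 'finger_gap': 0.08552871441578577}
```

View pics/top0.png

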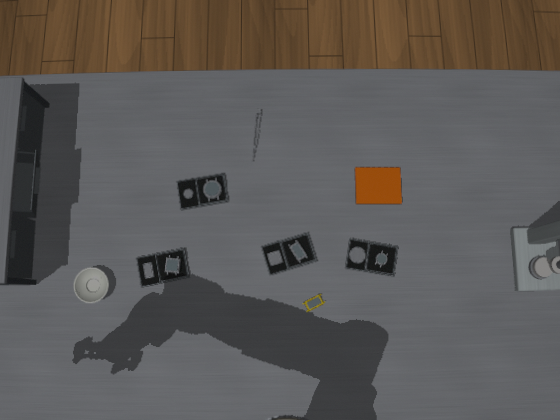

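View pics/side0.png

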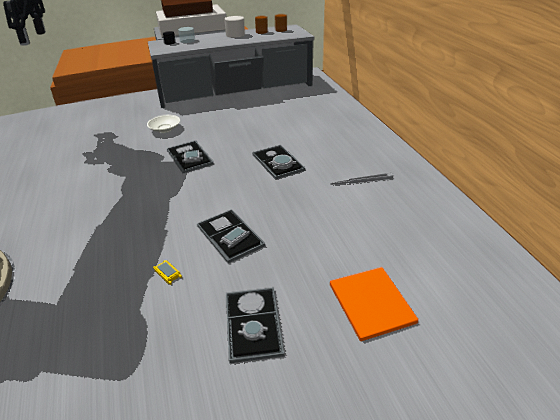

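The top view shows the trays with their centres at about (203,191), (163,267), (290,253) and (371,257). Their back/case contents look like small back/large case, rect/square, square/rect and large/small. The orange block is at (378,186), the tweezer at (257,135) and the yellow decoy at (314,302). Next I'll measure with a zoom.

```bash
cat > h.py <<'E'
import numpy as np, cv2
def ray(c,uv,z):
    "pixels (n,2) -> world points on plane z"
    n=cv2.undistortPoints(np.float64(uv).reshape(-1,1,2),c["mtx"],c["distortion"])[:,0]
    d=np.c_[n,np.ones(len(n))]@c["R"]; o=-c["R"].T@c["t"]
    return o+d*((z-o[2])/d[:,2])[:,None]
def rect(pts):
    (cx,cy),(w,h),a=cv2.minAreaRect(np.float32(pts[:,:2]*1000)); 
    if h>w: w,h,a=h,w,a+90
    return np.round([cx,cy],1),np.round([w,h],1),round(((a+90)%180)-90,1)  # long axis angle, mm/deg
E
python3 - <<'E'
from workcell import env
from h import *
p=np.load("top0.npz")["p"]; c=env.get_calibration("top")
hsv=cv2.cvtColor(p,cv2.COLOR_BGR2HSV)
m=(p.max(2)<45).astype(np.uint8); m[:,:110]=0; m[:150]=0; m[320:]=0; 
def show(m,z,lo,tag):
    m=cv2.morphologyEx(m,cv2.MORPH_CLOSE,np.ones((7,7)))
    for k in cv2.findContours(m,cv2.RETR_EXTERNAL,cv2.CHAIN_APPROX_NONE)[0]:
        if cv2.contourArea(k)>lo:
            print(tag,k[:,0].mean(0).round(),*rect(ray(c,k[:,0],z)))
show(m,0.008,500,"tray")
show(((hsv[...,0]<15)&(hsv[...,1]>180)&(hsv[...,2]>150)&(np.arange(420)[:,None]>100)).astype(np.uint8),0.01,300,"block")
s=p[155:295,130:410]; cv2.imwrite("pics/top0z.png",cv2.resize(s,None,fx=2.8,fy=2.8,interpolation=cv2.INTER_CUBIC))
w=env.get_calibration("wrist"); st=env.get_state()
print("wristcam pos",-w["R"].T@w["t"], "axis",w["R"][2],"right",w["R"][0], w["mtx"][0,0], st["tcp_pos"])
E
```

```text
tray [163. 268.] [451.  281.5] [111.4  66.3] -79.8
tray [369. 256.] [ 471.  -206.6] [107.9  64.6] 79.8
tray [288. 254.] [481.1 -12.6] [108.2  64.5] -73.8
tray [201. 191.] [633.3 192.6] [108.7  64.2] -81.0
block [378. 185.] [ 643.2 -229.6] [103.6  83.7] 89.5
wristcam pos [0.07925394 0.5735574  0.37299948] axis [ 0.25983486 -0.06940394 -0.96315572] right [ 0.2528119   0.96751426 -0.0015158 ] 291.31540885986493 [0.1447666  0.55600242 0.23049046]
```

View pics/top0z.png

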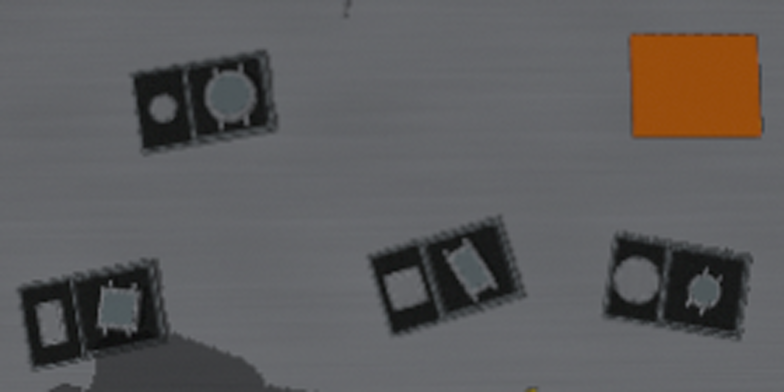

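The zoom confirms it: large and small are swapped, and square and rect are swapped. I'll write a planner helper and go look at tray_rect, which holds the square case, with the wrist camera.

```bash
cat >> h.py <<'E'
from scipy.spatial.transform import Rotation as Ro
def plan(st,x,y,z,yaw=None):
    """yaw = direction of tool y in world, deg (mod 180). Turn first, then shift. Prints units (1=0.02 m, 1=360 deg)."""
    q=st["orientation"]; R=Ro.from_quat(np.r_[q[1:],q[0]]).as_matrix()
    cur=np.degrees(np.arctan2(R[1,1],R[0,1])); 
    dy=0 if yaw is None else (yaw-cur+90)%180-90
    R2=Ro.from_euler("z",dy,degrees=True).as_matrix()@R
    s=R2.T@(np.array([x,y,z])-st["tcp_pos"])/0.02
    print("yaw",cur.round(1),"turn about tool z total",round(-dy/360,4),"shift units total",s.round(2),"j6",st["joint_pos"][5].round(2),"j1",st["joint_pos"][0].round(2))
E
python3 -c "
from workcell import env
from h import *
plan(env.get_state(),.46,.26,.19,90)"
```

```text
yaw 75.4 turn about tool z total -0.0406 shift units total [-15.76 -14.8    2.04] j6 1.43 j1 1.18
```

arm_command(
  rows=[
    {"rot": [0, 0, -0.0203], "delta_pos": [0, 0, 0], "fingers": 0},
    {"rot": [0, 0, -0.0203], "delta_pos": [0, 0, 0], "fingers": 0},
    {"delta_pos": [-0.98, -0.92, 0.12], "rot": [0, 0, 0], "fingers": 0},
    {"delta_pos": [-0.98, -0.92, 0.12], "rot": [0, 0, 0], "fingers": 0},
    {"delta_pos": [-0.98, -0.92, 0.12], "rot": [0, 0, 0], "fingers": 0},
    {"delta_pos": [-0.98, -0.92, 0.12], "rot": [0, 0, 0], "fingers": 0},
    {"delta_pos": [-0.98, -0.92, 0.12], "rot": [0, 0, 0], "fingers": 0},
    {"delta_pos": [-0.98, -0.92, 0.12], "rot": [0, 0, 0], "fingers": 0},
    {"delta_pos": [-0.98, -0.92, 0.12], "rot": [0, 0, 0], "fingers": 0},
    {"delta_pos": [-0.98, -0.92, 0.12], "rot": [0, 0, 0], "fingers": 0},
    {"delta_pos": [-0.98, -0.92, 0.12], "rot": [0, 0, 0], "fingers": 0},
    {"delta_pos": [-0.98, -0.92, 0.12], "rot": [0, 0, 0], "fingers": 0},
    {"delta_pos": [-0.98, -0.92, 0.12], "rot": [0, 0, 0], "fingers": 0},
    {"delta_pos": [-0.98, -0.92, 0.12], "rot": [0, 0, 0], "fingers": 0},
    {"delta_pos": [-0.98, -0.92, 0.12], "rot": [0, 0, 0], "fingers": 0},
    {"delta_pos": [-0.98, -0.92, 0.12], "rot": [0, 0, 0], "fingers": 0},
    {"delta_pos": [0, 0, 0], "rot": [0, 0, 0], "fingers": 0},
    {"delta_pos": [0, 0, 0], "rot": [0, 0, 0], "fingers": 0},
  ],
)

```text
clock: 1.9
tcp_pos: [0.4193, 0.2985, 0.1972]
orientation: [-0.001, 0.001, 1.0, -0.0]
wrist_force: [-0.4, 0.9, -0.7]
finger_gap: 0.0855
```

```bash
python3 - <<'E'
from workcell import env
from h import *
c=env.get_calibration("wrist"); st=env.get_state(); p,d=env.read_camera("wrist")
cv2.imwrite("pics/w1.png",p); np.savez("w1.npz",p=p,d=d,**c)
print(st["clock"],st["tcp_pos"],st["orientation"].round(3)); plan(st,.46,.26,.19,90)
E
```

```text
1.9 [0.41932417 0.29847762 0.19722045] [-0.001  0.001  1.    -0.   ]
yaw 89.9 turn about tool z total -0.0002 shift units total [-2.03 -1.92  0.36] j6 0.46 j1 0.46
```

View pics/w1.png

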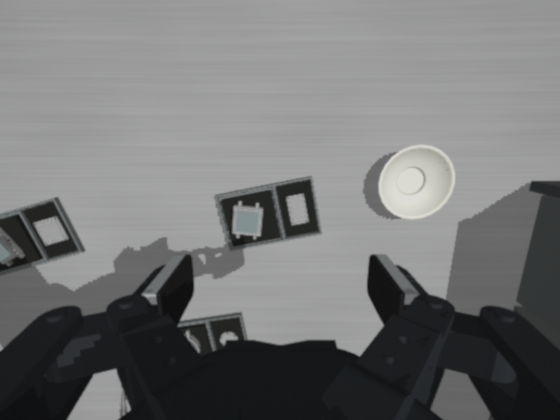

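The wrist view shows tray_rect at about (268,212) with the square case at (248,220), tray_square at the left edge around (30,240), and the bowl at (415,180). I'll measure the case and pad from it.

```bash
cat >> h.py <<'E'
def comps(f,roi,dark=48,top=0.021,n=2):
    "roi x0,y0,x1,y1: dark pads (plane 0.010) and bright blobs inside their hulls (plane 0.018)"
    D=np.load(f); c={k:D[k] for k in("mtx","distortion","R","t")}; p=D["p"]; g=cv2.cvtColor(p,cv2.COLOR_BGR2GRAY)
    x0,y0,x1,y1=roi; M=np.zeros_like(g); M[y0:y1,x0:x1]=1
    m=((g<dark)&(M>0)).astype(np.uint8)
    for k in sorted(cv2.findContours(m,cv2.RETR_EXTERNAL,cv2.CHAIN_APPROX_NONE)[0],key=cv2.contourArea)[::-1][:n]:
        if cv2.contourArea(k)<150: continue
        print("dark",k[:,0].mean(0).round(),*rect(ray(c,k[:,0],0.010)))
        h=np.zeros_like(g); cv2.drawContours(h,[cv2.convexHull(k)],0,1,-1); h=cv2.erode(h,np.ones((3,3)))
        b=((g>dark+17)&(h>0)).astype(np.uint8)
        for q in cv2.findContours(b,cv2.RETR_EXTERNAL,cv2.CHAIN_APPROX_NONE)[0]:
            if cv2.contourArea(q)>60: print("   bright",q[:,0].mean(0).round(),*rect(ray(c,q[:,0],0.017)))
E
python3 - <<'E'
from h import *
p=np.load("w1.npz")["p"];g=cv2.cvtColor(p,cv2.COLOR_BGR2GRAY)
print(g[215,210:330]); print(g[190:245,265])
comps("w1.npz",(200,165,335,262)); comps("w1.npz",(0,190,95,280))
E
```

```text
[160 160 160 160 160 160 157 144 125 115 113 109  99  90  67  45  38  38
  38  36  33  35  68 114 144 153 150 143 140 140 140 140 140 140 140 140
 140 140 140 140 140 140 140 140 140 140 140 141 148 155 152 140 114  67
  39  37  37  37  38  36  37  36  37  38  39  56  86 101 104 111  97  68
  44  36  38  36  37  38  65 115 148 159 163 165 163 163 162 161 161 162
 162 162 163 164 162 157 152 129  77  39  37  36  38  37  39  52  78 109
 130 148 159 162 162 161 161 162 162 162 161 162]
[ 89  51  37  37  37  38  37  37  38  38  38  38  37  37  38  38  37  39
  37  37  36  37  37  36  35  37  36  37  37  36  37  37  36  36  37  37
  37  37  38  37  38  38  37  37  37  37  37  38  37  45  71  95  96 118
 137]
dark [297. 208.] [443.7 318.6] [61.8 38.3] 11.1
   bright [297. 209.] [442.3 318.1] [37.1 22.7] 11.1
dark [249. 218.] [456.2 263.5] [59.  58.8] 11.4
   bright [247. 220.] [455.4 260.2] [46.7 35.8] -6.0
dark [ 50. 230.] [469.7  25.9] [61.8 37. ] 16.4
   bright [ 51. 230.] [467.5  32. ] [31.9 31.5] -73.9
dark [ 18. 247.] [485.9 -25.8] [58.7 56.4] 16.0
   bright [  8. 248.] [489.  -16.8] [47.2 26.8] -14.1
```

```bash
python3 - <<'E'
from h import *
D=np.load("w1.npz"); c={k:D[k] for k in("mtx","distortion","R","t")}; d=D["d"]
T=np.array([.4193,.2985,.1972])
v,u=np.mgrid[250:350,130:420]; v=v.ravel();u=u.ravel(); z=d[v,u]
n=cv2.undistortPoints(np.float64(np.c_[u,v]).reshape(-1,1,2),c["mtx"],c["distortion"])[:,0]
X=(np.c_[n,np.ones(len(n))]*z[:,None]-c["t"])@c["R"]-T
k=(z>0)&(X[:,2]>-0.1)&(X[:,2]<.03)
o=X[k][np.argsort(X[k][:,2])]; print((o[:60:4]*1000).round(1))
E
python3 -c "
from workcell import env
from h import *
plan(env.get_state(),.4555,.2605,.045,84)"
```

```text
[[  5.3  43.1  12.7]
 [  4.  -42.9  12.9]
 [ -1.6 -42.8  13.2]
 [  7.9 -43.   13.6]
 [  2.6  43.1  13.7]
 [  1.5  43.   13.8]
 [  4.  -42.6  13.8]
 [  8.4 -43.   13.8]
 [ -6.1  42.9  14. ]
 [ -6.6  42.8  14.1]
 [ -0.3  42.8  14.1]
 [ -1.6 -43.1  14.2]
 [ -4.8 -42.8  14.2]
 [  5.9 -42.6  14.3]
 [  9.7 -42.9  14.4]]
yaw 90.0 turn about tool z total 0.0167 shift units total [-2.03 -1.72  7.62] j6 0.46 j1 0.46
```

arm_command(
  rows=[
    {"rot": [0, 0, 0.0167], "delta_pos": [0, 0, 0], "fingers": 0.4},
    {"delta_pos": [-0.254, -0.215, 0.95], "rot": [0, 0, 0], "fingers": 0.4},
    {"delta_pos": [-0.254, -0.215, 0.95], "rot": [0, 0, 0], "fingers": 0.4},
    {"delta_pos": [-0.254, -0.215, 0.95], "rot": [0, 0, 0], "fingers": 0.4},
    {"delta_pos": [-0.254, -0.215, 0.95], "rot": [0, 0, 0], "fingers": 0.4},
    {"delta_pos": [-0.254, -0.215, 0.95], "rot": [0, 0, 0], "fingers": 0.4},
    {"delta_pos": [-0.254, -0.215, 0.95], "rot": [0, 0, 0], "fingers": 0.4},
    {"delta_pos": [-0.254, -0.215, 0.95], "rot": [0, 0, 0], "fingers": 0.4},
    {"delta_pos": [-0.254, -0.215, 0.95], "rot": [0, 0, 0], "fingers": 0.4},
    {"delta_pos": [0, 0, 0], "rot": [0, 0, 0], "fingers": 0.4},
    {"delta_pos": [0, 0, 0], "rot": [0, 0, 0], "fingers": 0.4},
  ],
)

```text
clock: 3.05
tcp_pos: [0.4554, 0.2611, 0.0458]
orientation: [-0.001, 0.052, 0.999, -0.0]
wrist_force: [0.3, 0.0, 0.4]
finger_gap: 0.0513
```

```bash
cat >> h.py <<'E'
def snap(env,name):
    c=env.get_calibration("wrist"); st=env.get_state(); p,d=env.read_camera("wrist")
    cv2.imwrite(f"pics/{name}.png",p); np.savez(f"{name}.npz",p=p,d=d,tcp=st["tcp_pos"],**c); return st
def tips(f):
    D=np.load(f); c={k:D[k] for k in("mtx","distortion","R","t")}; d=D["d"]
    v,u=np.mgrid[0:420,0:560]; v=v.ravel();u=u.ravel(); z=d[v,u]
    n=cv2.undistortPoints(np.float64(np.c_[u,v]).reshape(-1,1,2),c["mtx"],c["distortion"])[:,0]
    X=(np.c_[n,np.ones(len(n))]*z[:,None]-c["t"])@c["R"]-D["tcp"]
    k=(z>0)&(abs(X[:,0])<.02)&(X[:,2]>-0.02)&(X[:,2]<.04)&(abs(X[:,1])<.05)
    for s in (1,-1):
        o=X[k&(s*X[:,1]>.008)]; o=o[np.argsort(o[:,2])][:40:5]; print((o*1000).round(1).tolist())
E
python3 - <<'E'
from workcell import env
from h import *
st=snap(env,"w2"); tips("w2.npz"); print(st["finger_gap"],st["clock"])
plan(st,.4555,.2605,.012,84)
E
```

```text
[[8.9, 25.3, 2.7], [10.1, 25.0, 3.7], [-1.0, 26.1, 4.1], [-1.7, 26.1, 4.5], [-6.3, 26.8, 4.9], [10.3, 24.8, 5.3], [-3.9, 26.5, 5.8], [-1.8, 26.4, 6.1]]
[[-7.8, -24.7, 2.4], [4.9, -26.0, 3.3], [3.6, -25.7, 3.7], [-2.0, -25.3, 4.5], [0.5, -25.5, 5.2], [-11.3, -24.2, 5.5], [-9.2, -24.5, 5.7], [-7.2, -24.7, 6.1]]
0.05132615268615793 3.05
yaw 84.1 turn about tool z total 0.0002 shift units total [-0.01 -0.03  1.69] j6 0.47 j1 0.37
```

View pics/w2.png

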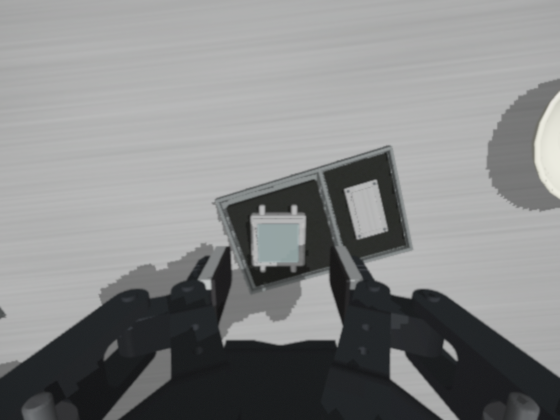

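The square case sits centred between the tips at (278,240), and both tips measure about 3 mm above the TCP at this opening. I'll go down and grip.

arm_command(
  rows=[
    {"delta_pos": [0, 0, 0.6], "rot": [0, 0, 0], "fingers": 0.4},
    {"delta_pos": [0, 0, 0.6], "rot": [0, 0, 0], "fingers": 0.4},
    {"delta_pos": [0, 0, 0.49], "rot": [0, 0, 0], "fingers": 0.4},
    {"delta_pos": [0, 0, 0], "rot": [0, 0, 0], "fingers": 0.4},
    {"delta_pos": [0, 0, 0], "rot": [0, 0, 0], "fingers": 0.8},
    {"delta_pos": [0, 0, 0], "rot": [0, 0, 0], "fingers": 0.8},
    {"delta_pos": [0, 0, 0], "rot": [0, 0, 0], "fingers": 0.8},
    {"delta_pos": [0, 0, 0], "rot": [0, 0, 0], "fingers": 0.8},
    {"delta_pos": [0, 0, 0], "rot": [0, 0, 0], "fingers": 0.8},
  ],
  squeeze=30,
)

```text
clock: 4.0
tcp_pos: [0.4564, 0.2605, 0.0121]
orientation: [0.0, 0.052, 0.999, 0.0]
wrist_force: [0.3, -0.2, 0.1]
finger_gap: 0.0329
```

arm_command(
  rows=[
    {"delta_pos": [0, 0, -0.2], "rot": [0, 0, 0], "fingers": 0.8},
    {"delta_pos": [0, 0, -0.8], "rot": [0, 0, 0], "fingers": 0.8},
    {"delta_pos": [0, 0, -0.8], "rot": [0, 0, 0], "fingers": 0.8},
    {"delta_pos": [0, 0, -0.8], "rot": [0, 0, 0], "fingers": 0.8},
    {"delta_pos": [0, 0, -0.8], "rot": [0, 0, 0], "fingers": 0.8},
    {"delta_pos": [0, 0, 0], "rot": [0, 0, 0], "fingers": 0.8},
  ],
)

```text
clock: 4.6
tcp_pos: [0.4579, 0.2612, 0.0823]
orientation: [0.002, 0.052, 0.999, 0.001]
wrist_force: [0.4, 0.6, -0.1]
finger_gap: 0.0327
```

```bash
python3 - <<'E'
from workcell import env
from h import *
st=snap(env,"w3"); tips("w3.npz"); print(st["finger_gap"],st["clock"],st["tcp_pos"])
plan(st,.643,-.23,.08,84)
E
```

```text
[[-14.6, 14.8, -1.1], [-14.9, 15.8, 0.0], [-14.9, 17.3, 0.4], [-14.7, 16.2, 1.1], [-14.6, 17.7, 1.4], [-15.3, 14.1, 2.3], [-15.3, 15.6, 2.5], [-16.0, 9.5, 2.8]]
[[-17.8, -14.2, -0.6], [-18.0, -12.0, 0.6], [-17.5, -11.0, 1.0], [-17.7, -10.4, 1.7], [-17.5, -10.9, 2.4], [19.7, -12.9, 3.1], [19.0, -12.8, 3.3], [-17.5, -12.3, 3.4]]
0.032655091088272546 4.6 [0.45794664 0.26119489 0.08230144]
yaw 84.0 turn about tool z total 0.0 shift units total [-11.77 -23.46   0.11] j6 0.47 j1 0.37
```

View pics/w3.png

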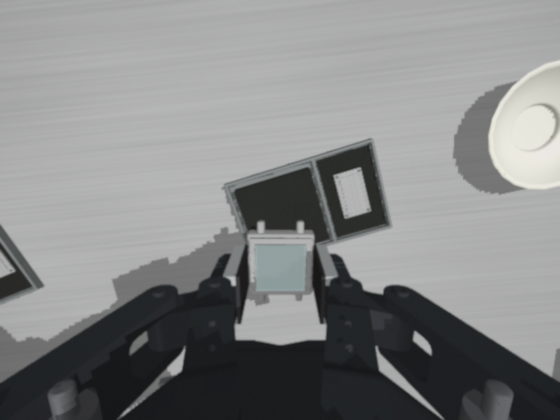

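The square case is held level at (281,265) and the tray_rect pad is empty. Next is the orange block.

arm_command(
  rows=[
    {"delta_pos": [-0.49, -0.977, 0], "rot": [0, 0, 0], "fingers": 0.8},
    {"delta_pos": [-0.49, -0.977, 0], "rot": [0, 0, 0], "fingers": 0.8},
    {"delta_pos": [-0.49, -0.977, 0], "rot": [0, 0, 0], "fingers": 0.8},
    {"delta_pos": [-0.49, -0.977, 0], "rot": [0, 0, 0], "fingers": 0.8},
    {"delta_pos": [-0.49, -0.977, 0], "rot": [0, 0, 0], "fingers": 0.8},
    {"delta_pos": [-0.49, -0.977, 0], "rot": [0, 0, 0], "fingers": 0.8},
    {"delta_pos": [-0.49, -0.977, 0], "rot": [0, 0, 0], "fingers": 0.8},
    {"delta_pos": [-0.49, -0.977, 0], "rot": [0, 0, 0], "fingers": 0.8},
    {"delta_pos": [-0.49, -0.977, 0], "rot": [0, 0, 0], "fingers": 0.8},
    {"delta_pos": [-0.49, -0.977, 0], "rot": [0, 0, 0], "fingers": 0.8},
    {"delta_pos": [-0.49, -0.977, 0], "rot": [0, 0, 0], "fingers": 0.8},
    {"delta_pos": [-0.49, -0.977, 0], "rot": [0, 0, 0], "fingers": 0.8},
    {"delta_pos": [-0.49, -0.977, 0], "rot": [0, 0, 0], "fingers": 0.8},
    {"delta_pos": [-0.49, -0.977, 0], "rot": [0, 0, 0], "fingers": 0.8},
    {"delta_pos": [-0.49, -0.977, 0], "rot": [0, 0, 0], "fingers": 0.8},
    {"delta_pos": [-0.49, -0.977, 0], "rot": [0, 0, 0], "fingers": 0.8},
    {"delta_pos": [-0.49, -0.977, 0], "rot": [0, 0, 0], "fingers": 0.8},
    {"delta_pos": [-0.49, -0.977, 0], "rot": [0, 0, 0], "fingers": 0.8},
    {"delta_pos": [-0.49, -0.977, 0], "rot": [0, 0, 0], "fingers": 0.8},
    {"delta_pos": [-0.49, -0.977, 0], "rot": [0, 0, 0], "fingers": 0.8},
  ],
)

```text
clock: 6.65
tcp_pos: [0.6099, -0.1493, 0.0784]
orientation: [-0.001, 0.052, 0.999, 0.0]
wrist_force: [-0.3, -0.2, -0.6]
finger_gap: 0.0327
```

arm_command(
  rows=[
    {"delta_pos": [-0.49, -0.977, 0], "rot": [0, 0, 0], "fingers": 0.8},
    {"delta_pos": [-0.49, -0.977, 0], "rot": [0, 0, 0], "fingers": 0.8},
    {"delta_pos": [-0.49, -0.977, 0], "rot": [0, 0, 0], "fingers": 0.8},
    {"delta_pos": [-0.49, -0.977, 0], "rot": [0, 0, 0], "fingers": 0.8},
    {"delta_pos": [0, 0, 0], "rot": [0, 0, 0], "fingers": 0.8},
    {"delta_pos": [0, 0, 0], "rot": [0, 0, 0], "fingers": 0.8},
  ],
)

```text
clock: 7.25
tcp_pos: [0.6404, -0.2303, 0.0783]
orientation: [-0.001, 0.053, 0.999, 0.001]
wrist_force: [-0.8, 0.1, -0.0]
finger_gap: 0.0325
```

```bash
python3 - <<'E'
from workcell import env
from h import *
st=snap(env,"w4"); print(st["finger_gap"],st["clock"],st["tcp_pos"])
plan(st,.643,-.23,.0125,84)
p=np.load("w4.npz"); c={k:p[k] for k in("mtx","distortion","R","t")}; h=cv2.cvtColor(p["p"],cv2.COLOR_BGR2HSV)
m=((h[...,0]<15)&(h[...,1]>170)&(h[...,2]>100)).astype(np.uint8)
k=max(cv2.findContours(m,0,cv2.CHAIN_APPROX_NONE)[0],key=cv2.contourArea)
q=ray(c,k[:,0],.01)*1000; print(cv2.contourArea(k),q.min(0),q.max(0),k[:,0].min(0),k[:,0].max(0))
E
```

```text
0.032471753218158816 7.25 [ 0.64035627 -0.23034724  0.07829449]
yaw 84.0 turn about tool z total -0.0001 shift units total [-0.14  0.03  3.29] j6 -0.36 j1 -0.46
0.5 [ 663.39075752 -281.89975448   10.        ] [ 665.66453125 -276.81854437   10.        ] [218 254] [224 257]
```

View pics/w4.png

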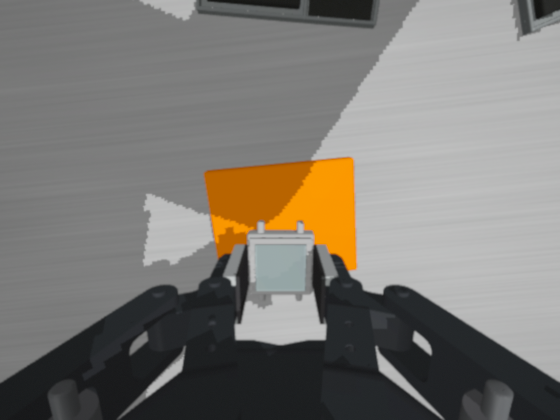

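The case is still held at (281,265). The block's near corners are at (206,170) and (352,157), with its right edge running to (356,270). I'll check its position from those.

```bash
python3 - <<'E'
from h import *
D=np.load("w4.npz"); c={k:D[k] for k in("mtx","distortion","R","t")}
print((ray(c,[[206,170],[352,157],[356,270]],.01)*1000).round(1))
E
```

```text
[[ 596.9 -279.4   10. ]
 [ 598.8 -174.    10. ]
 [ 688.3 -174.4   10. ]]
```

arm_command(
  rows=[
    {"delta_pos": [-0.14, 0.1, 0.8], "rot": [0, 0, 0], "fingers": 0.8},
    {"delta_pos": [0, 0, 0.8], "rot": [0, 0, 0], "fingers": 0.8},
    {"delta_pos": [0, 0, 0.8], "rot": [0, 0, 0], "fingers": 0.8},
    {"delta_pos": [0, 0, 0.5], "rot": [0, 0, 0], "fingers": 0.8},
    {"delta_pos": [0, 0, 0.2], "rot": [0, 0, 0], "fingers": 0.8},
    {"delta_pos": [0, 0, 0.17], "rot": [0, 0, 0], "fingers": 0.8},
    {"delta_pos": [0, 0, 0], "rot": [0, 0, 0], "fingers": 0.8},
    {"delta_pos": [0, 0, 0], "rot": [0, 0, 0], "fingers": 0.8},
  ],
)

```text
clock: 8.1
tcp_pos: [0.6447, -0.2289, 0.0152]
orientation: [0.001, 0.052, 0.999, -0.0]
wrist_force: [0.3, 0.4, -0.5]
finger_gap: 0.033
```

arm_command(
  rows=[
    {"delta_pos": [0, 0, 0.06], "rot": [0, 0, 0], "fingers": 0.8},
    {"delta_pos": [0, 0, 0.06], "rot": [0, 0, 0], "fingers": 0.8},
    {"delta_pos": [0, 0, 0], "rot": [0, 0, 0], "fingers": 0.8},
    {"delta_pos": [0, 0, 0], "rot": [0, 0, 0], "fingers": 0.8},
  ],
)

```text
clock: 8.5
tcp_pos: [0.6442, -0.2288, 0.0122]
orientation: [0.0, 0.052, 0.999, 0.0]
wrist_force: [-0.9, 0.8, -0.0]
finger_gap: 0.0328
```

arm_command(
  rows=[
    {"delta_pos": [0, 0, 0], "rot": [0, 0, 0], "fingers": 0.38},
    {"delta_pos": [0, 0, 0], "rot": [0, 0, 0], "fingers": 0.38},
    {"delta_pos": [0, 0, 0], "rot": [0, 0, 0], "fingers": 0.38},
    {"delta_pos": [0, 0, 0], "rot": [0, 0, 0], "fingers": 0.38},
    {"delta_pos": [0, 0, -0.5], "rot": [0, 0, 0], "fingers": 0.38},
    {"delta_pos": [0, 0, -1], "rot": [0, 0, 0], "fingers": 0.38},
    {"delta_pos": [0, 0, -1], "rot": [0, 0, 0], "fingers": 0.38},
    {"delta_pos": [0, 0, -1], "rot": [0, 0, 0], "fingers": 0.38},
    {"delta_pos": [0, 0, -1], "rot": [0, 0, 0], "fingers": 0.38},
    {"delta_pos": [0, 0, 0], "rot": [0, 0, 0], "fingers": 0.38},
  ],
)

```text
clock: 9.5
tcp_pos: [0.6464, -0.2298, 0.1065]
orientation: [0.003, 0.052, 0.999, -0.001]
wrist_force: [0.2, 0.1, 1.4]
finger_gap: 0.0531
```

```bash
python3 - <<'E'
from workcell import env
from h import *
st=snap(env,"w5"); print(st["finger_gap"],st["clock"],st["tcp_pos"])
D=np.load("w5.npz"); c={k:D[k] for k in("mtx","distortion","R","t")}; p=D["p"].astype(int)
# square case on orange: low saturation inside the block region
m=((p[...,2]-p[...,0])>60).astype(np.uint8); k=max(cv2.findContours(m,0,cv2.CHAIN_APPROX_NONE)[0],key=cv2.contourArea)
h=np.zeros(m.shape,np.uint8); cv2.drawContours(h,[cv2.convexHull(k)],0,1,-1)
b=((h>0)&(m==0)&(p.max(2)>95)).astype(np.uint8)
for q in cv2.findContours(b,0,cv2.CHAIN_APPROX_NONE)[0]:
    if cv2.contourArea(q)>100: print("on block",q[:,0].mean(0),*rect(ray(c,q[:,0],.017)))
plan(st,.4849,-.0245,.12,75.9)
E
```

```text
0.05308243417742638 9.5 [ 0.64635751 -0.22979047  0.1064802 ]
on block [281.18333333 207.46666667] [ 643.7 -228.8] [43.8 33.6] -6.0
yaw 84.0 turn about tool z total 0.0225 shift units total [10.33  7.99 -0.76] j6 -0.35 j1 -0.46
```

The square case is parked at (643.7, -228.8) mm. Now over to the rect case in tray_square.

arm_command(
  rows=[
    {"delta_pos": [0.91, 0.937, -0.07], "rot": [0, 0, 0], "fingers": 0.38},
    {"delta_pos": [0.91, 0.937, -0.07], "rot": [0, 0, 0], "fingers": 0.38},
    {"delta_pos": [0.91, 0.937, -0.07], "rot": [0, 0, 0], "fingers": 0.38},
    {"delta_pos": [0.91, 0.937, -0.07], "rot": [0, 0, 0], "fingers": 0.38},
    {"delta_pos": [0.91, 0.937, -0.07], "rot": [0, 0, 0], "fingers": 0.38},
    {"delta_pos": [0.91, 0.937, -0.07], "rot": [0, 0, 0], "fingers": 0.38},
    {"delta_pos": [0.91, 0.937, -0.07], "rot": [0, 0, 0], "fingers": 0.38},
    {"delta_pos": [0.91, 0.937, -0.07], "rot": [0, 0, 0], "fingers": 0.38},
    {"delta_pos": [0.91, 0.937, -0.07], "rot": [0, 0, 0], "fingers": 0.38},
    {"delta_pos": [0.91, 0.937, -0.07], "rot": [0, 0, 0], "fingers": 0.38},
    {"delta_pos": [0, 0, 0], "rot": [0, 0, 0], "fingers": 0.45},
    {"delta_pos": [0, 0, 0], "rot": [0, 0, 0], "fingers": 0.45},
  ],
)

```text
clock: 10.75
tcp_pos: [0.4823, -0.023, 0.1156]
orientation: [-0.0, 0.052, 0.999, -0.0]
wrist_force: [0.9, -0.1, 0.3]
finger_gap: 0.0472
```

```bash
python3 - <<'E'
from workcell import env
from h import *
st=snap(env,"w6"); print(st["finger_gap"],st["clock"],st["tcp_pos"])
comps("w6.npz",(180,130,420,250),n=3); 
plan(st,.4849,-.0245,.045,75.9)
E
```

```text
0.04719529404578439 10.75 [ 0.48230288 -0.02304865  0.11559378]
dark [329. 187.] [470.4  21.4] [60.5 37.5] 16.1
   bright [329. 189.] [469.4  20.2] [30.7 30.7] 16.3
dark [270. 211.] [487.1 -32.3] [57.8 57.3] 15.9
   bright [270. 213.] [485.8 -31.9] [50.6 27.2] 31.1
yaw 84.1 turn about tool z total 0.0227 shift units total [-0.15 -0.04  3.53] j6 -0.11 j1 -0.21
```

View pics/w6.png

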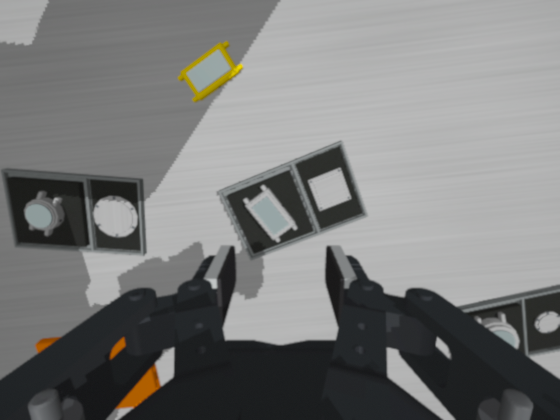

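The rect case is at (270,213), with its lug axis at 31° in the world. tray_large, holding the small case, is at (75,212), and the yellow decoy at (210,70) is well clear.

```bash
python3 - <<'E'
from workcell import env
from h import *
comps("w6.npz",(5,165,146,256),n=3)
plan(env.get_state(),.4862,-.032,.012,121.1)
E
```

```text
dark [ 48. 211.] [ 466.3 -225. ] [63. 60.] 79.7
   bright [ 44. 212.] [ 464.6 -223.9] [39.1 31.1] -30.3
dark [114. 191.] [ 454.4 -164.6] [39.1 20.7] 81.1
   bright [114. 200.] [ 459.1 -162.1] [30.   7.2] 81.0
dark [118. 240.] [ 496.1 -172. ] [37.3 19.3] 83.9
   bright [117. 232.] [ 489.1 -166.9] [30.1  7.4] 83.9
yaw 84.0 turn about tool z total -0.103 shift units total [ 0.08 -0.45  5.19] j6 -0.11 j1 -0.21
```

arm_command(
  rows=[
    {"rot": [0, 0, -0.0206], "delta_pos": [0, 0, 0], "fingers": 0.45},
    {"rot": [0, 0, -0.0206], "delta_pos": [0, 0, 0], "fingers": 0.45},
    {"rot": [0, 0, -0.0206], "delta_pos": [0, 0, 0], "fingers": 0.45},
    {"rot": [0, 0, -0.0206], "delta_pos": [0, 0, 0], "fingers": 0.45},
    {"rot": [0, 0, -0.0206], "delta_pos": [0, 0, 0], "fingers": 0.45},
    {"delta_pos": [0.02, -0.11, 0.9], "rot": [0, 0, 0], "fingers": 0.45},
    {"delta_pos": [0.02, -0.11, 0.9], "rot": [0, 0, 0], "fingers": 0.45},
    {"delta_pos": [0.02, -0.11, 0.9], "rot": [0, 0, 0], "fingers": 0.45},
    {"delta_pos": [0.02, -0.11, 0.9], "rot": [0, 0, 0], "fingers": 0.45},
    {"delta_pos": [0, 0, 0], "rot": [0, 0, 0], "fingers": 0.45},
    {"delta_pos": [0, 0, 0], "rot": [0, 0, 0], "fingers": 0.45},
  ],
)

```text
clock: 11.9
tcp_pos: [0.4861, -0.0323, 0.0438]
orientation: [-0.0, -0.267, 0.964, 0.0]
wrist_force: [0.0, 0.0, -0.1]
finger_gap: 0.0471
```

```bash
python3 - <<'E'
from workcell import env
from h import *
st=snap(env,"w7"); print(st["finger_gap"],st["clock"],st["tcp_pos"])
comps("w7.npz",(170,120,420,270),n=3)
plan(st,.4862,-.032,.012,121.1)
E
```

```text
0.04709278773514512 11.9 [ 0.48605086 -0.03230612  0.04382657]
dark [246. 239.] [499.2 -54.3] [47.5 24.6] 29.0
dark [330. 260.] [481.6   4.9] [15.8  8.7] 31.0
yaw 121.0 turn about tool z total -0.0002 shift units total [-0.02  0.01  1.59] j6 -0.77 j1 -0.23
```

arm_command(
  rows=[
    {"delta_pos": [0, 0, 0.6], "rot": [0, 0, 0], "fingers": 0.45},
    {"delta_pos": [0, 0, 0.6], "rot": [0, 0, 0], "fingers": 0.45},
    {"delta_pos": [0, 0, 0.39], "rot": [0, 0, 0], "fingers": 0.45},
    {"delta_pos": [0, 0, 0], "rot": [0, 0, 0], "fingers": 0.45},
    {"delta_pos": [0, 0, 0], "rot": [0, 0, 0], "fingers": 0.9},
    {"delta_pos": [0, 0, 0], "rot": [0, 0, 0], "fingers": 0.9},
    {"delta_pos": [0, 0, 0], "rot": [0, 0, 0], "fingers": 0.9},
    {"delta_pos": [0, 0, 0], "rot": [0, 0, 0], "fingers": 0.9},
    {"delta_pos": [0, 0, 0], "rot": [0, 0, 0], "fingers": 0.9},
  ],
)

```text
clock: 12.85
tcp_pos: [0.4861, -0.0317, 0.0125]
orientation: [0.0, -0.268, 0.963, -0.0]
wrist_force: [-0.3, 1.0, 1.4]
finger_gap: 0.0236
```

arm_command(
  rows=[
    {"delta_pos": [0, 0, -0.2], "rot": [0, 0, 0], "fingers": 0.9},
    {"delta_pos": [0, 0, -0.8], "rot": [0, 0, 0], "fingers": 0.9},
    {"delta_pos": [0, 0, -0.8], "rot": [0, 0, 0], "fingers": 0.9},
    {"delta_pos": [0, 0, -0.8], "rot": [0, 0, 0], "fingers": 0.9},
    {"delta_pos": [0, 0, -0.8], "rot": [0, 0, 0], "fingers": 0.9},
    {"delta_pos": [0, 0, 0], "rot": [0, 0, 0], "fingers": 0.9},
  ],
)

```text
clock: 13.45
tcp_pos: [0.4877, -0.0321, 0.0825]
orientation: [0.002, -0.268, 0.963, -0.001]
wrist_force: [0.7, -0.4, -1.0]
finger_gap: 0.0237
```

```bash
python3 - <<'E'
from workcell import env
from h import *
st=snap(env,"w8"); print(st["finger_gap"],st["clock"],st["tcp_pos"])
plan(st,.4562,.2635,.08,121)
E
```

```text
0.023650912442568898 13.45 [ 0.48768974 -0.03212495  0.08252165]
yaw 121.1 turn about tool z total 0.0002 shift units total [-6.26 13.48  0.11] j6 -0.77 j1 -0.23
```

View pics/w8.png

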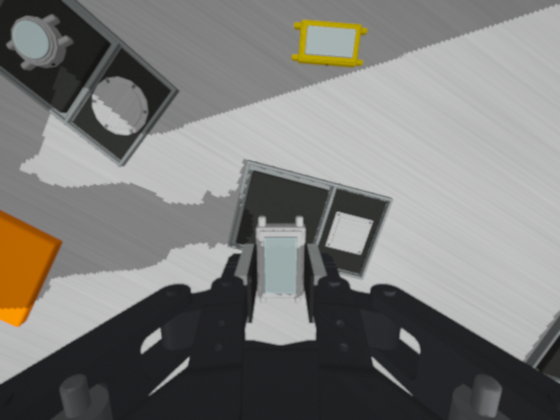

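The rect case is held straight at (281,262) with a 23.7 mm gap, and the tray_square pad is empty. Next, tray_rect.

arm_command(
  rows=[
    {"delta_pos": [-0.447, 0.963, 0], "rot": [0, 0, 0], "fingers": 0.9},
    {"delta_pos": [-0.447, 0.963, 0], "rot": [0, 0, 0], "fingers": 0.9},
    {"delta_pos": [-0.447, 0.963, 0], "rot": [0, 0, 0], "fingers": 0.9},
    {"delta_pos": [-0.447, 0.963, 0], "rot": [0, 0, 0], "fingers": 0.9},
    {"delta_pos": [-0.447, 0.963, 0], "rot": [0, 0, 0], "fingers": 0.9},
    {"delta_pos": [-0.447, 0.963, 0], "rot": [0, 0, 0], "fingers": 0.9},
    {"delta_pos": [-0.447, 0.963, 0], "rot": [0, 0, 0], "fingers": 0.9},
    {"delta_pos": [-0.447, 0.963, 0], "rot": [0, 0, 0], "fingers": 0.9},
    {"delta_pos": [-0.447, 0.963, 0], "rot": [0, 0, 0], "fingers": 0.9},
    {"delta_pos": [-0.447, 0.963, 0], "rot": [0, 0, 0], "fingers": 0.9},
    {"delta_pos": [-0.447, 0.963, 0], "rot": [0, 0, 0], "fingers": 0.9},
    {"delta_pos": [-0.447, 0.963, 0], "rot": [0, 0, 0], "fingers": 0.9},
    {"delta_pos": [-0.447, 0.963, 0], "rot": [0, 0, 0], "fingers": 0.9},
    {"delta_pos": [-0.447, 0.963, 0], "rot": [0, 0, 0], "fingers": 0.9},
    {"delta_pos": [0, 0, 0], "rot": [0, 0, 0], "fingers": 0.9},
    {"delta_pos": [0, 0, 0], "rot": [0, 0, 0], "fingers": 0.9},
  ],
)

```text
clock: 15.1
tcp_pos: [0.4531, 0.2637, 0.0793]
orientation: [-0.001, -0.269, 0.963, -0.0]
wrist_force: [-0.0, 0.4, -0.4]
finger_gap: 0.0237
```

```bash
python3 - <<'E'
from workcell import env
from h import *
st=env.get_state(); plan(st,.4562,.2635,.0128,121); print(st["finger_gap"],st["tcp_pos"])
E
```

```text
yaw 121.2 turn about tool z total 0.0004 shift units total [-0.13 -0.09  3.33] j6 -0.17 j1 0.37
0.023723321170755242 [0.45312311 0.26366489 0.07930634]
```

arm_command(
  rows=[
    {"delta_pos": [-0.13, -0.09, 0.8], "rot": [0, 0, 0], "fingers": 0.9},
    {"delta_pos": [0, 0, 0.8], "rot": [0, 0, 0], "fingers": 0.9},
    {"delta_pos": [0, 0, 0.8], "rot": [0, 0, 0], "fingers": 0.9},
    {"delta_pos": [0, 0, 0.5], "rot": [0, 0, 0], "fingers": 0.9},
    {"delta_pos": [0, 0, 0.2], "rot": [0, 0, 0], "fingers": 0.9},
    {"delta_pos": [0, 0, 0.2], "rot": [0, 0, 0], "fingers": 0.9},
    {"delta_pos": [0, 0, 0], "rot": [0, 0, 0], "fingers": 0.9},
    {"delta_pos": [0, 0, 0], "rot": [0, 0, 0], "fingers": 0.9},
  ],
)

```text
clock: 15.9
tcp_pos: [0.4575, 0.2637, 0.0148]
orientation: [0.0, -0.268, 0.963, 0.0]
wrist_force: [-0.6, 0.2, -0.8]
finger_gap: 0.0239
```

arm_command(
  rows=[
    {"delta_pos": [0, 0, 0.06], "rot": [0, 0, 0], "fingers": 0.9},
    {"delta_pos": [0, 0, 0.05], "rot": [0, 0, 0], "fingers": 0.9},
    {"delta_pos": [0, 0, 0], "rot": [0, 0, 0], "fingers": 0.9},
    {"delta_pos": [0, 0, 0], "rot": [0, 0, 0], "fingers": 0.9},
  ],
)

```text
clock: 16.3
tcp_pos: [0.4574, 0.2638, 0.0125]
orientation: [0.0, -0.268, 0.963, 0.0]
wrist_force: [-0.1, -0.2, 1.8]
finger_gap: 0.024
```

arm_command(
  rows=[
    {"delta_pos": [0, 0, 0], "rot": [0, 0, 0], "fingers": 0.45},
    {"delta_pos": [0, 0, 0], "rot": [0, 0, 0], "fingers": 0.45},
    {"delta_pos": [0, 0, 0], "rot": [0, 0, 0], "fingers": 0.45},
    {"delta_pos": [0, 0, 0], "rot": [0, 0, 0], "fingers": 0.45},
    {"delta_pos": [0, 0, -0.5], "rot": [0, 0, 0], "fingers": 0.45},
    {"delta_pos": [0, 0, -1], "rot": [0, 0, 0], "fingers": 0.45},
    {"delta_pos": [0, 0, -1], "rot": [0, 0, 0], "fingers": 0.38},
    {"delta_pos": [0, 0, -1], "rot": [0, 0, 0], "fingers": 0.38},
    {"delta_pos": [0, 0, -1], "rot": [0, 0, 0], "fingers": 0.38},
    {"delta_pos": [0, 0, 0], "rot": [0, 0, 0], "fingers": 0.38},
  ],
)

```text
clock: 17.3
tcp_pos: [0.4591, 0.2645, 0.1056]
orientation: [0.003, -0.268, 0.963, 0.0]
wrist_force: [0.8, -0.1, -0.5]
finger_gap: 0.0531
```

```bash
python3 - <<'E'
from workcell import env
from h import *
st=snap(env,"w9"); print(st["finger_gap"],st["clock"],st["tcp_pos"])
comps("w9.npz",(150,120,420,250),n=2)
plan(st,.6437,-.2288,.1,84)
E
```

```text
0.053117253780741266 17.3 [0.45913739 0.26447413 0.10557535]
dark [281. 204.] [456.1 263.1] [58.3 57.8] 11.1
   bright [281. 207.] [456.7 263.6] [49.7 26.2] 30.2
dark [341. 221.] [444.  316.6] [60.8 38.2] 11.3
   bright [341. 226.] [443.9 315.3] [37.9 24.5] 12.6
yaw 121.1 turn about tool z total 0.103 shift units total [-11.75 -23.56   0.37] j6 -0.17 j1 0.37
```

The rect case is within 1 mm of its pad centre. Now I'll fetch the square case.

arm_command(
  rows=[
    {"rot": [0, 0, 0.0206], "delta_pos": [0, 0, 0], "fingers": 0.38},
    {"rot": [0, 0, 0.0206], "delta_pos": [0, 0, 0], "fingers": 0.38},
    {"rot": [0, 0, 0.0206], "delta_pos": [0, 0, 0], "fingers": 0.38},
    {"rot": [0, 0, 0.0206], "delta_pos": [0, 0, 0], "fingers": 0.38},
    {"rot": [0, 0, 0.0206], "delta_pos": [0, 0, 0], "fingers": 0.38},
    {"delta_pos": [-0.49, -0.982, 0], "rot": [0, 0, 0], "fingers": 0.38},
    {"delta_pos": [-0.49, -0.982, 0], "rot": [0, 0, 0], "fingers": 0.38},
    {"delta_pos": [-0.49, -0.982, 0], "rot": [0, 0, 0], "fingers": 0.38},
    {"delta_pos": [-0.49, -0.982, 0], "rot": [0, 0, 0], "fingers": 0.38},
    {"delta_pos": [-0.49, -0.982, 0], "rot": [0, 0, 0], "fingers": 0.38},
    {"delta_pos": [-0.49, -0.982, 0], "rot": [0, 0, 0], "fingers": 0.38},
    {"delta_pos": [-0.49, -0.982, 0], "rot": [0, 0, 0], "fingers": 0.38},
    {"delta_pos": [-0.49, -0.982, 0], "rot": [0, 0, 0], "fingers": 0.38},
    {"delta_pos": [-0.49, -0.982, 0], "rot": [0, 0, 0], "fingers": 0.38},
    {"delta_pos": [-0.49, -0.982, 0], "rot": [0, 0, 0], "fingers": 0.38},
    {"delta_pos": [-0.49, -0.982, 0], "rot": [0, 0, 0], "fingers": 0.38},
    {"delta_pos": [-0.49, -0.982, 0], "rot": [0, 0, 0], "fingers": 0.38},
  ],
)

```text
clock: 19.05
tcp_pos: [0.5488, 0.0161, 0.101]
orientation: [-0.001, 0.052, 0.999, 0.0]
wrist_force: [0.6, -0.9, -1.4]
finger_gap: 0.0529
```

arm_command(
  rows=[
    {"delta_pos": [-0.49, -0.982, 0], "rot": [0, 0, 0], "fingers": 0.38},
    {"delta_pos": [-0.49, -0.982, 0], "rot": [0, 0, 0], "fingers": 0.38},
    {"delta_pos": [-0.49, -0.982, 0], "rot": [0, 0, 0], "fingers": 0.38},
    {"delta_pos": [-0.49, -0.982, 0], "rot": [0, 0, 0], "fingers": 0.38},
    {"delta_pos": [-0.49, -0.982, 0], "rot": [0, 0, 0], "fingers": 0.38},
    {"delta_pos": [-0.49, -0.982, 0], "rot": [0, 0, 0], "fingers": 0.38},
    {"delta_pos": [-0.49, -0.982, 0], "rot": [0, 0, 0], "fingers": 0.38},
    {"delta_pos": [-0.49, -0.982, 0], "rot": [0, 0, 0], "fingers": 0.38},
    {"delta_pos": [-0.49, -0.982, 0], "rot": [0, 0, 0], "fingers": 0.38},
    {"delta_pos": [-0.49, -0.982, 0], "rot": [0, 0, 0], "fingers": 0.38},
    {"delta_pos": [-0.49, -0.982, 0], "rot": [0, 0, 0], "fingers": 0.38},
    {"delta_pos": [-0.49, -0.982, 0], "rot": [0, 0, 0], "fingers": 0.38},
    {"delta_pos": [0, 0, 0], "rot": [0, 0, 0], "fingers": 0.38},
    {"delta_pos": [0, 0, 0], "rot": [0, 0, 0], "fingers": 0.38},
  ],
)

```text
clock: 20.45
tcp_pos: [0.6409, -0.2296, 0.1006]
orientation: [-0.001, 0.053, 0.999, 0.001]
wrist_force: [0.0, 0.0, 0.6]
finger_gap: 0.0528
```

```bash
python3 - <<'E'
from workcell import env
from h import *
st=env.get_state(); plan(st,.6437,-.2288,.012,84); print(st["finger_gap"],st["tcp_pos"])
E
```

```text
yaw 84.0 turn about tool z total -0.0001 shift units total [-0.14  0.05  4.43] j6 -0.36 j1 -0.46
0.05284974620942562 [ 0.64092233 -0.22964595  0.10062473]
```

arm_command(
  rows=[
    {"delta_pos": [-0.12, 0.05, 0.9], "rot": [0, 0, 0], "fingers": 0.38},
    {"delta_pos": [0, 0, 0.9], "rot": [0, 0, 0], "fingers": 0.38},
    {"delta_pos": [0, 0, 0.9], "rot": [0, 0, 0], "fingers": 0.38},
    {"delta_pos": [0, 0, 0.9], "rot": [0, 0, 0], "fingers": 0.38},
    {"delta_pos": [0, 0, 0.9], "rot": [0, 0, 0], "fingers": 0.38},
    {"delta_pos": [0, 0, 0], "rot": [0, 0, 0], "fingers": 0.38},
    {"delta_pos": [0, 0, 0], "rot": [0, 0, 0], "fingers": 0.38},
  ],
)

```text
clock: 21.15
tcp_pos: [0.6436, -0.2278, 0.0118]
orientation: [-0.001, 0.052, 0.999, 0.0]
wrist_force: [-0.1, 0.6, -0.1]
finger_gap: 0.0527
```

arm_command(
  rows=[
    {"delta_pos": [0, 0, 0], "rot": [0, 0, 0], "fingers": 0.8},
    {"delta_pos": [0, 0, 0], "rot": [0, 0, 0], "fingers": 0.8},
    {"delta_pos": [0, 0, 0], "rot": [0, 0, 0], "fingers": 0.8},
    {"delta_pos": [0, 0, 0], "rot": [0, 0, 0], "fingers": 0.8},
    {"delta_pos": [0, 0, 0], "rot": [0, 0, 0], "fingers": 0.8},
    {"delta_pos": [0, 0, -0.2], "rot": [0, 0, 0], "fingers": 0.8},
    {"delta_pos": [0, 0, -0.8], "rot": [0, 0, 0], "fingers": 0.8},
    {"delta_pos": [0, 0, -0.8], "rot": [0, 0, 0], "fingers": 0.8},
    {"delta_pos": [0, 0, -0.8], "rot": [0, 0, 0], "fingers": 0.8},
    {"delta_pos": [0, 0, -0.8], "rot": [0, 0, 0], "fingers": 0.8},
    {"delta_pos": [0, 0, 0], "rot": [0, 0, 0], "fingers": 0.8},
  ],
)

```text
clock: 22.25
tcp_pos: [0.6456, -0.2298, 0.0826]
orientation: [0.002, 0.052, 0.999, -0.001]
wrist_force: [0.8, -0.4, -0.4]
finger_gap: 0.0328
```

```bash
python3 - <<'E'
from workcell import env
from h import *
st=env.get_state(); plan(st,.487,-.0325,.08,84); print(st["finger_gap"],st["tcp_pos"])
E
```

```text
yaw 84.0 turn about tool z total -0.0 shift units total [8.92 8.98 0.08] j6 -0.35 j1 -0.46
0.03275050186583627 [ 0.64558711 -0.22981245  0.08259822]
```

arm_command(
  rows=[
    {"delta_pos": [0.99, 0.998, 0], "rot": [0, 0, 0], "fingers": 0.8},
    {"delta_pos": [0.99, 0.998, 0], "rot": [0, 0, 0], "fingers": 0.8},
    {"delta_pos": [0.99, 0.998, 0], "rot": [0, 0, 0], "fingers": 0.8},
    {"delta_pos": [0.99, 0.998, 0], "rot": [0, 0, 0], "fingers": 0.8},
    {"delta_pos": [0.99, 0.998, 0], "rot": [0, 0, 0], "fingers": 0.8},
    {"delta_pos": [0.99, 0.998, 0], "rot": [0, 0, 0], "fingers": 0.8},
    {"delta_pos": [0.99, 0.998, 0], "rot": [0, 0, 0], "fingers": 0.8},
    {"delta_pos": [0.99, 0.998, 0], "rot": [0, 0, 0], "fingers": 0.8},
    {"delta_pos": [0.99, 0.998, 0], "rot": [0, 0, 0], "fingers": 0.8},
    {"delta_pos": [0, 0, 0], "rot": [0, 0, 0], "fingers": 0.8},
    {"delta_pos": [0, 0, 0], "rot": [0, 0, 0], "fingers": 0.8},
  ],
)

```text
clock: 23.35
tcp_pos: [0.4853, -0.0314, 0.0797]
orientation: [-0.0, 0.052, 0.999, -0.0]
wrist_force: [-0.3, -0.2, 0.0]
finger_gap: 0.0329
```

```bash
python3 - <<'E'
from workcell import env
from h import *
st=env.get_state(); plan(st,.487,-.0325,.0125,84); print(st["finger_gap"],st["tcp_pos"])
E
```

```text
yaw 84.1 turn about tool z total 0.0002 shift units total [-0.09 -0.05  3.36] j6 -0.13 j1 -0.23
0.03290098778676358 [ 0.48530588 -0.03138299  0.07965201]
```

arm_command(
  rows=[
    {"delta_pos": [-0.05, -0.05, 0.8], "rot": [0, 0, 0], "fingers": 0.8},
    {"delta_pos": [0, 0, 0.8], "rot": [0, 0, 0], "fingers": 0.8},
    {"delta_pos": [0, 0, 0.8], "rot": [0, 0, 0], "fingers": 0.8},
    {"delta_pos": [0, 0, 0.5], "rot": [0, 0, 0], "fingers": 0.8},
    {"delta_pos": [0, 0, 0.25], "rot": [0, 0, 0], "fingers": 0.8},
    {"delta_pos": [0, 0, 0.2], "rot": [0, 0, 0], "fingers": 0.8},
    {"delta_pos": [0, 0, 0], "rot": [0, 0, 0], "fingers": 0.8},
    {"delta_pos": [0, 0, 0], "rot": [0, 0, 0], "fingers": 0.8},
  ],
)

```text
clock: 24.15
tcp_pos: [0.4874, -0.0332, 0.0136]
orientation: [0.001, 0.052, 0.999, -0.0]
wrist_force: [-0.4, -0.3, 1.6]
finger_gap: 0.0323
```

arm_command(
  rows=[
    {"delta_pos": [0, 0, 0.05], "rot": [0, 0, 0], "fingers": 0.8},
    {"delta_pos": [0, 0, 0.04], "rot": [0, 0, 0], "fingers": 0.8},
    {"delta_pos": [0, 0, 0], "rot": [0, 0, 0], "fingers": 0.8},
    {"delta_pos": [0, 0, 0], "rot": [0, 0, 0], "fingers": 0.8},
    {"delta_pos": [0, 0, 0], "rot": [0, 0, 0], "fingers": 0.38},
    {"delta_pos": [0, 0, 0], "rot": [0, 0, 0], "fingers": 0.38},
    {"delta_pos": [0, 0, 0], "rot": [0, 0, 0], "fingers": 0.38},
    {"delta_pos": [0, 0, 0], "rot": [0, 0, 0], "fingers": 0.38},
    {"delta_pos": [0, 0, -0.5], "rot": [0, 0, 0], "fingers": 0.38},
    {"delta_pos": [0, 0, -1], "rot": [0, 0, 0], "fingers": 0.38},
    {"delta_pos": [0, 0, -1], "rot": [0, 0, 0], "fingers": 0.38},
    {"delta_pos": [0, 0, -1], "rot": [0, 0, 0], "fingers": 0.38},
    {"delta_pos": [0, 0, -1], "rot": [0, 0, 0], "fingers": 0.38},
    {"delta_pos": [0, 0, 0], "rot": [0, 0, 0], "fingers": 0.45},
  ],
)

```text
clock: 25.55
tcp_pos: [0.4888, -0.0333, 0.1044]
orientation: [0.003, 0.052, 0.999, -0.0]
wrist_force: [0.3, -0.7, -0.1]
finger_gap: 0.0467
```

```bash
python3 - <<'E'
from workcell import env
from h import *
st=snap(env,"w10"); print(st["finger_gap"],st["clock"],st["tcp_pos"])
comps("w10.npz",(170,120,420,250),n=2)
plan(st,.467,-.2265,.12,84)
E
```

```text
0.04671969002406789 25.55 [ 0.4888159  -0.03331005  0.10441935]
dark [344. 181.] [470.1  21.1] [60.3 37.5] 16.3
   bright [343. 182.] [469.4  19.7] [30.5 30.5] 16.2
dark [279. 194.] [486.6 -32.2] [57.  56.6] 16.1
   bright [281. 207.] [485.2 -32.4] [43.4 35.4] -7.2
yaw 84.0 turn about tool z total 0.0 shift units total [ 0.07 -9.72 -0.77] j6 -0.13 j1 -0.23
```

The square case is done, about 1 mm off centre. On to the small case.

arm_command(
  rows=[
    {"delta_pos": [0, -0.97, -0.08], "rot": [0, 0, 0], "fingers": 0.4},
    {"delta_pos": [0, -0.97, -0.08], "rot": [0, 0, 0], "fingers": 0.4},
    {"delta_pos": [0, -0.97, -0.08], "rot": [0, 0, 0], "fingers": 0.4},
    {"delta_pos": [0, -0.97, -0.08], "rot": [0, 0, 0], "fingers": 0.4},
    {"delta_pos": [0, -0.97, -0.08], "rot": [0, 0, 0], "fingers": 0.4},
    {"delta_pos": [0, -0.97, -0.08], "rot": [0, 0, 0], "fingers": 0.4},
    {"delta_pos": [0, -0.97, -0.08], "rot": [0, 0, 0], "fingers": 0.4},
    {"delta_pos": [0, -0.97, -0.08], "rot": [0, 0, 0], "fingers": 0.4},
    {"delta_pos": [0, -0.97, -0.08], "rot": [0, 0, 0], "fingers": 0.4},
    {"delta_pos": [0, -0.97, -0.08], "rot": [0, 0, 0], "fingers": 0.4},
    {"delta_pos": [0, 0, 0], "rot": [0, 0, 0], "fingers": 0.4},
    {"delta_pos": [0, 0, 0], "rot": [0, 0, 0], "fingers": 0.4},
  ],
)

```text
clock: 26.8
tcp_pos: [0.4657, -0.2254, 0.1163]
orientation: [-0.001, 0.053, 0.999, 0.001]
wrist_force: [0.5, -0.5, 0.1]
finger_gap: 0.0513
```

```bash
python3 - <<'E'
from workcell import env
from h import *
st=snap(env,"w11"); print(st["finger_gap"],st["clock"],st["tcp_pos"])
comps("w11.npz",(150,120,430,250),n=3)
E
```

```text
0.05132275704674634 26.8 [ 0.46574785 -0.22540948  0.11633802]
dark [278. 206.] [ 466.1 -227. ] [58.5 57.5] -10.3
   bright [279. 208.] [ 465.3 -225.8] [37.8 28.8] -31.2
dark [340. 185.] [ 456.  -169.7] [38.3 23.2] 79.8
   bright [338. 195.] [ 457.6 -175. ] [27.3  6.6] -87.3
```

View pics/w11.png

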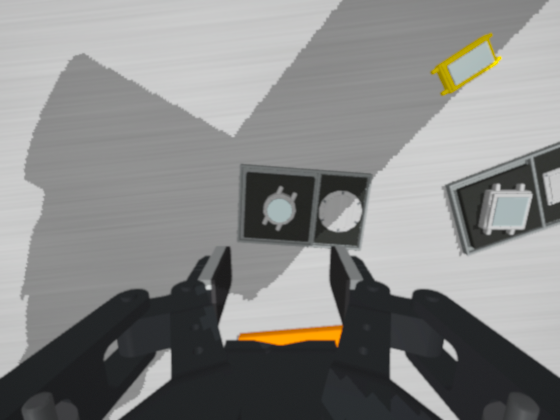

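The small case is at (279,208) with its lug axis at about -30°, and the square case is seated in its tray at (510,210).

```bash
python3 - <<'E'
from workcell import env
from h import *
plan(env.get_state(),.4653,-.226,.012,60)
E
```

```text
yaw 84.0 turn about tool z total 0.0667 shift units total [-0.01 -0.07  5.22] j6 -0.5 j1 -0.61
```

arm_command(
  rows=[
    {"rot": [0, 0, 0.0222], "delta_pos": [0, 0, 0], "fingers": 0.45},
    {"rot": [0, 0, 0.0222], "delta_pos": [0, 0, 0], "fingers": 0.45},
    {"rot": [0, 0, 0.0222], "delta_pos": [0, 0, 0], "fingers": 0.45},
    {"delta_pos": [0, -0.07, 0.9], "rot": [0, 0, 0], "fingers": 0.45},
    {"delta_pos": [0, 0, 0.9], "rot": [0, 0, 0], "fingers": 0.45},
    {"delta_pos": [0, 0, 0.9], "rot": [0, 0, 0], "fingers": 0.45},
    {"delta_pos": [0, 0, 0.9], "rot": [0, 0, 0], "fingers": 0.45},
    {"delta_pos": [0, 0, 0.9], "rot": [0, 0, 0], "fingers": 0.45},
    {"delta_pos": [0, 0, 0.6], "rot": [0, 0, 0], "fingers": 0.45},
    {"delta_pos": [0, 0, 0], "rot": [0, 0, 0], "fingers": 0.45},
    {"delta_pos": [0, 0, 0], "rot": [0, 0, 0], "fingers": 0.45},
  ],
)

```text
clock: 27.95
tcp_pos: [0.4657, -0.2265, 0.0154]
orientation: [-0.0, 0.258, 0.966, 0.0]
wrist_force: [-0.9, -0.3, 0.7]
finger_gap: 0.0468
```

arm_command(
  rows=[
    {"delta_pos": [0, 0, 0.16], "rot": [0, 0, 0], "fingers": 0.45},
    {"delta_pos": [0, 0, 0], "rot": [0, 0, 0], "fingers": 0.45},
    {"delta_pos": [0, 0, 0], "rot": [0, 0, 0], "fingers": 0.9},
    {"delta_pos": [0, 0, 0], "rot": [0, 0, 0], "fingers": 0.9},
    {"delta_pos": [0, 0, 0], "rot": [0, 0, 0], "fingers": 0.9},
    {"delta_pos": [0, 0, 0], "rot": [0, 0, 0], "fingers": 0.9},
    {"delta_pos": [0, 0, 0], "rot": [0, 0, 0], "fingers": 0.9},
  ],
)

```text
clock: 28.65
tcp_pos: [0.466, -0.2272, 0.0127]
orientation: [0.0, 0.259, 0.966, -0.0]
wrist_force: [-1.4, 0.7, 6.4]
finger_gap: 0.0255
```

arm_command(
  rows=[
    {"delta_pos": [0, 0, -0.2], "rot": [0, 0, 0], "fingers": 0.9},
    {"delta_pos": [0, 0, -0.8], "rot": [0, 0, 0], "fingers": 0.9},
    {"delta_pos": [0, 0, -0.8], "rot": [0, 0, 0], "fingers": 0.9},
    {"delta_pos": [0, 0, -0.8], "rot": [0, 0, 0], "fingers": 0.9},
    {"delta_pos": [0, 0, -0.8], "rot": [0, 0, 0], "fingers": 0.9},
    {"delta_pos": [0, 0, 0], "rot": [0, 0, 0], "fingers": 0.9},
  ],
)

```text
clock: 29.25
tcp_pos: [0.467, -0.2279, 0.0821]
orientation: [0.002, 0.259, 0.966, -0.001]
wrist_force: [0.8, -0.3, 0.1]
finger_gap: 0.0259
```

```bash
python3 - <<'E'
from workcell import env
from h import *
st=snap(env,"w12"); print(st["finger_gap"],st["clock"],st["tcp_pos"])
plan(st,.645,-.229,.08,60)
E
```

```text
0.025905261697463745 29.25 [ 0.46703034 -0.22792349  0.08205173]
yaw 60.0 turn about tool z total 0.0001 shift units total [-7.73  4.4   0.13] j6 -0.09 j1 -0.61
```

View pics/w12.png

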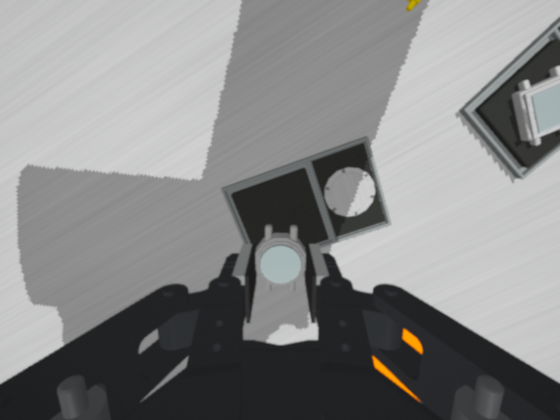

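The small case is held upright at (280,262) and the tray_large pad is empty. I'll park it on the block.

arm_command(
  rows=[
    {"delta_pos": [-0.97, 0.55, 0], "rot": [0, 0, 0], "fingers": 0.9},
    {"delta_pos": [-0.97, 0.55, 0], "rot": [0, 0, 0], "fingers": 0.9},
    {"delta_pos": [-0.97, 0.55, 0], "rot": [0, 0, 0], "fingers": 0.9},
    {"delta_pos": [-0.97, 0.55, 0], "rot": [0, 0, 0], "fingers": 0.9},
    {"delta_pos": [-0.97, 0.55, 0], "rot": [0, 0, 0], "fingers": 0.9},
    {"delta_pos": [-0.97, 0.55, 0], "rot": [0, 0, 0], "fingers": 0.9},
    {"delta_pos": [-0.97, 0.55, 0], "rot": [0, 0, 0], "fingers": 0.9},
    {"delta_pos": [-0.97, 0.55, 0], "rot": [0, 0, 0], "fingers": 0.9},
    {"delta_pos": [0, 0, 0], "rot": [0, 0, 0], "fingers": 0.9},
    {"delta_pos": [0, 0, 0.8], "rot": [0, 0, 0], "fingers": 0.9},
    {"delta_pos": [0, 0, 0.8], "rot": [0, 0, 0], "fingers": 0.9},
    {"delta_pos": [0, 0, 0.8], "rot": [0, 0, 0], "fingers": 0.9},
    {"delta_pos": [0, 0, 0.5], "rot": [0, 0, 0], "fingers": 0.9},
    {"delta_pos": [0, 0, 0.25], "rot": [0, 0, 0], "fingers": 0.9},
    {"delta_pos": [0, 0, 0], "rot": [0, 0, 0], "fingers": 0.9},
    {"delta_pos": [0, 0, 0], "rot": [0, 0, 0], "fingers": 0.9},
  ],
)

```text
clock: 30.9
tcp_pos: [0.6443, -0.2284, 0.0175]
orientation: [0.0, 0.259, 0.966, -0.0]
wrist_force: [0.4, 0.1, -0.3]
finger_gap: 0.026
```

arm_command(
  rows=[
    {"delta_pos": [0, 0, 0.1], "rot": [0, 0, 0], "fingers": 0.9},
    {"delta_pos": [0, 0, 0.07], "rot": [0, 0, 0], "fingers": 0.9},
    {"delta_pos": [0, 0, 0.06], "rot": [0, 0, 0], "fingers": 0.9},
    {"delta_pos": [0, 0, 0], "rot": [0, 0, 0], "fingers": 0.9},
    {"delta_pos": [0, 0, 0], "rot": [0, 0, 0], "fingers": 0.9},
  ],
)

```text
clock: 31.4
tcp_pos: [0.6443, -0.2284, 0.0128]
orientation: [0.0, 0.259, 0.966, -0.0]
wrist_force: [-0.0, -0.3, 1.8]
finger_gap: 0.0259
```

arm_command(
  rows=[
    {"delta_pos": [0, 0, 0], "rot": [0, 0, 0], "fingers": 0.45},
    {"delta_pos": [0, 0, 0], "rot": [0, 0, 0], "fingers": 0.45},
    {"delta_pos": [0, 0, 0], "rot": [0, 0, 0], "fingers": 0.45},
    {"delta_pos": [0, 0, 0], "rot": [0, 0, 0], "fingers": 0.45},
    {"delta_pos": [0, 0, -0.5], "rot": [0, 0, 0], "fingers": 0.45},
    {"delta_pos": [0, 0, -1], "rot": [0, 0, 0], "fingers": 0.45},
    {"delta_pos": [0, 0, -1], "rot": [0, 0, 0], "fingers": 0.3},
    {"delta_pos": [0, 0, -1], "rot": [0, 0, 0], "fingers": 0.25},
    {"delta_pos": [0, 0, -1], "rot": [0, 0, 0], "fingers": 0.25},
    {"delta_pos": [0, 0, 0], "rot": [0, 0, 0], "fingers": 0.25},
  ],
)

```text
clock: 32.4
tcp_pos: [0.6463, -0.2293, 0.1068]
orientation: [0.003, 0.259, 0.966, -0.001]
wrist_force: [0.9, -0.8, 0.6]
finger_gap: 0.0641
```

```bash
cat >> h.py <<'E'
def onblock(f):
    D=np.load(f); c={k:D[k] for k in("mtx","distortion","R","t")}; p=D["p"].astype(int)
    m=((p[...,2]-p[...,0])>60).astype(np.uint8); k=max(cv2.findContours(m,0,cv2.CHAIN_APPROX_NONE)[0],key=cv2.contourArea)
    h=np.zeros(m.shape,np.uint8); cv2.drawContours(h,[cv2.convexHull(k)],0,1,-1)
    b=((h>0)&(m==0)&(p.max(2)>95)).astype(np.uint8)
    for q in cv2.findContours(b,0,cv2.CHAIN_APPROX_NONE)[0]:
        if cv2.contourArea(q)>100: print("on block",q[:,0].mean(0),*rect(ray(c,q[:,0],.017)))
E
python3 - <<'E'
from workcell import env
from h import *
st=snap(env,"w13"); print(st["finger_gap"],st["clock"],st["tcp_pos"]); onblock("w13.npz")
plan(st,.633,.168,.12,84)
plan(st,.633,.168,.12,60)
E
```

```text
0.06409912260718446 32.4 [ 0.64625272 -0.22931201  0.10683818]
on block [279.69767442 206.3875969 ] [ 642.9 -227.4] [36.1 27.3] -33.8
yaw 60.0 turn about tool z total -0.0666 shift units total [ 2.73 19.69 -0.67] j6 0.07 j1 -0.46
yaw 60.0 turn about tool z total 0.0001 shift units total [10.5  16.87 -0.72] j6 0.07 j1 -0.46
```

arm_command(
  rows=[
    {"rot": [0, 0, -0.0222], "delta_pos": [0, 0, 0], "fingers": 0.25},
    {"rot": [0, 0, -0.0222], "delta_pos": [0, 0, 0], "fingers": 0.25},
    {"rot": [0, 0, -0.0222], "delta_pos": [0, 0, 0], "fingers": 0.25},
    {"delta_pos": [0.14, 0.99, -0.03], "rot": [0, 0, 0], "fingers": 0.25},
    {"delta_pos": [0.14, 0.99, -0.03], "rot": [0, 0, 0], "fingers": 0.25},
    {"delta_pos": [0.14, 0.99, -0.03], "rot": [0, 0, 0], "fingers": 0.25},
    {"delta_pos": [0.14, 0.99, -0.03], "rot": [0, 0, 0], "fingers": 0.25},
    {"delta_pos": [0.14, 0.99, -0.03], "rot": [0, 0, 0], "fingers": 0.25},
    {"delta_pos": [0.14, 0.99, -0.03], "rot": [0, 0, 0], "fingers": 0.25},
    {"delta_pos": [0.14, 0.99, -0.03], "rot": [0, 0, 0], "fingers": 0.25},
    {"delta_pos": [0.14, 0.99, -0.03], "rot": [0, 0, 0], "fingers": 0.25},
    {"delta_pos": [0.14, 0.99, -0.03], "rot": [0, 0, 0], "fingers": 0.25},
    {"delta_pos": [0.14, 0.99, -0.03], "rot": [0, 0, 0], "fingers": 0.25},
    {"delta_pos": [0.14, 0.99, -0.03], "rot": [0, 0, 0], "fingers": 0.25},
    {"delta_pos": [0.14, 0.99, -0.03], "rot": [0, 0, 0], "fingers": 0.25},
    {"delta_pos": [0.14, 0.99, -0.03], "rot": [0, 0, 0], "fingers": 0.25},
    {"delta_pos": [0.14, 0.99, -0.03], "rot": [0, 0, 0], "fingers": 0.25},
    {"delta_pos": [0.14, 0.99, -0.03], "rot": [0, 0, 0], "fingers": 0.25},
    {"delta_pos": [0.14, 0.99, -0.03], "rot": [0, 0, 0], "fingers": 0.25},
    {"delta_pos": [0.14, 0.99, -0.03], "rot": [0, 0, 0], "fingers": 0.25},
  ],
)

```text
clock: 34.45
tcp_pos: [0.6316, 0.1132, 0.1128]
orientation: [0.0, 0.052, 0.999, 0.0]
wrist_force: [0.8, 0.1, -0.4]
finger_gap: 0.0642
```

arm_command(
  rows=[
    {"delta_pos": [0.14, 0.99, -0.03], "rot": [0, 0, 0], "fingers": 0.25},
    {"delta_pos": [0.14, 0.99, -0.03], "rot": [0, 0, 0], "fingers": 0.25},
    {"delta_pos": [0.14, 0.99, -0.03], "rot": [0, 0, 0], "fingers": 0.25},
    {"delta_pos": [0, 0, 0], "rot": [0, 0, 0], "fingers": 0.25},
    {"delta_pos": [0, 0, 0], "rot": [0, 0, 0], "fingers": 0.25},
  ],
)

```text
clock: 34.95
tcp_pos: [0.6294, 0.1723, 0.1145]
orientation: [0.0, 0.052, 0.999, -0.0]
wrist_force: [-0.2, -0.4, 0.1]
finger_gap: 0.064
```

```bash
python3 - <<'E'
from workcell import env
from h import *
st=snap(env,"w14"); print(st["finger_gap"],st["clock"],st["tcp_pos"])
comps("w14.npz",(150,120,430,250),n=3)
plan(st,.636,.17,.012,95)
E
```

```text
0.0639966305433057 34.95 [0.6294202  0.17227063 0.11448638]
dark [342. 196.] [626.5 227.1] [61.5 38.6] 9.2
   bright [342. 198.] [625.1 226. ] [23.1 22.6] 84.0
dark [303. 207.] [633.3 191.3] [58.2 20.1] 9.8
   bright [294. 207.] [628.1 185.7] [44.3  9.1] 9.9
dark [261. 226.] [638.5 159.5] [58.2 32.7] 9.9
   bright [266. 223.] [639.5 156.7] [50.1 20.1] 29.1
yaw 84.1 turn about tool z total -0.0303 shift units total [-0.32 -0.14  5.12] j6 0.25 j1 0.14
```

View pics/w14.png

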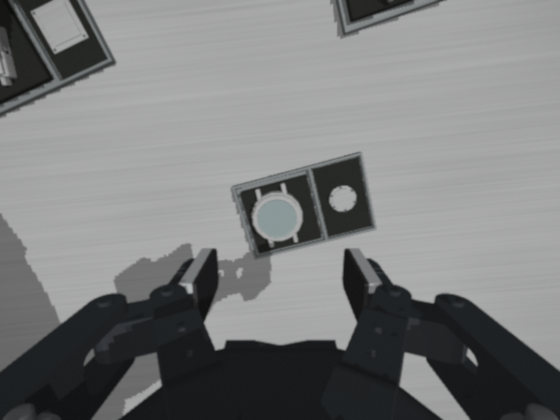

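The large case is at (277,216), with its lugs tilted to roughly the tray's angle. I'll measure it on its own.

```bash
python3 - <<'E'
from workcell import env
from h import *
D=np.load("w14.npz"); c={k:D[k] for k in("mtx","distortion","R","t")}; g=cv2.cvtColor(D["p"],cv2.COLOR_BGR2GRAY)
a=np.radians(9.7); P=np.array([634.8,171.3])/1e3; ux=np.array([np.cos(a),np.sin(a)]); uy=np.array([-ux[1],ux[0]])
Q=np.array([np.r_[P+.0275*(i*ux+j*uy),.01] for i,j in((1,1),(1,-1),(-1,-1),(-1,1))])
px=cv2.projectPoints(Q,cv2.Rodrigues(c["R"])[0],c["t"],c["mtx"],c["distortion"])[0][:,0]
h=np.zeros_like(g); cv2.fillConvexPoly(h,px.round().astype(np.int32),1)
b=((g>65)&(h>0)).astype(np.uint8)
for q in cv2.findContours(b,0,cv2.CHAIN_APPROX_NONE)[0]:
    if cv2.contourArea(q)>100: print(q[:,0].min(0),q[:,0].max(0),*rect(ray(c,q[:,0],.017)))
bl=((D["p"][...,0].astype(int)-D["p"][...,2]>8)&(h>0)).astype(np.uint8)
k=max(cv2.findContours(bl,0,cv2.CHAIN_APPROX_NONE)[0],key=cv2.contourArea); (u,v),r=cv2.minEnclosingCircle(k); print("crystal",u,v,r,ray(c,[[u,v]],.022)*1000)
# lug axis: bright pixels farther than 23 mm from the centre
C=ray(c,[[u,v]],.022)[0]; vv,uu=np.nonzero(b); X=ray(c,np.c_[uu,vv],.015)-C; X=X[np.hypot(X[:,0],X[:,1])>.0235][:,:2]
an=np.arctan2(X[:,1],X[:,0]); print("axis",np.degrees(np.angle(np.exp(2j*an).mean())/2),len(an))
E
```

```text
[251 182] [303 246] [634.1 168.7] [54.4 44.8] 5.1
crystal 276.625 218.125 19.076425552368164 [[635.33384604 168.84161499  22.        ]]
axis 4.508041071929965 201
```

```bash
python3 - <<'E'
from workcell import env
from h import *
plan(env.get_state(),.6346,.1688,.011,95)
E
```

```text
yaw 84.0 turn about tool z total -0.0305 shift units total [-0.24 -0.16  5.17] j6 0.25 j1 0.14
```

arm_command(
  rows=[
    {"rot": [0, 0, -0.0152], "delta_pos": [0, 0, 0], "fingers": 0.25},
    {"rot": [0, 0, -0.0152], "delta_pos": [0, 0, 0], "fingers": 0.25},
    {"delta_pos": [-0.12, -0.08, 0.9], "rot": [0, 0, 0], "fingers": 0.25},
    {"delta_pos": [-0.08, -0.08, 0.9], "rot": [0, 0, 0], "fingers": 0.25},
    {"delta_pos": [0, 0, 0.9], "rot": [0, 0, 0], "fingers": 0.25},
    {"delta_pos": [0, 0, 0.9], "rot": [0, 0, 0], "fingers": 0.25},
    {"delta_pos": [0, 0, 0.9], "rot": [0, 0, 0], "fingers": 0.25},
    {"delta_pos": [0, 0, 0.6], "rot": [0, 0, 0], "fingers": 0.25},
    {"delta_pos": [0, 0, 0], "rot": [0, 0, 0], "fingers": 0.25},
    {"delta_pos": [0, 0, 0], "rot": [0, 0, 0], "fingers": 0.25},
  ],
)

```text
clock: 36.0
tcp_pos: [0.6342, 0.1682, 0.0128]
orientation: [0.0, -0.043, 0.999, 0.0]
wrist_force: [-0.1, -0.8, 0.8]
finger_gap: 0.0637
```

arm_command(
  rows=[
    {"delta_pos": [0, 0, 0.07], "rot": [0, 0, 0], "fingers": 0.25},
    {"delta_pos": [0, 0, 0], "rot": [0, 0, 0], "fingers": 0.25},
    {"delta_pos": [0, 0, 0], "rot": [0, 0, 0], "fingers": 0.7},
    {"delta_pos": [0, 0, 0], "rot": [0, 0, 0], "fingers": 0.7},
    {"delta_pos": [0, 0, 0], "rot": [0, 0, 0], "fingers": 0.7},
    {"delta_pos": [0, 0, 0], "rot": [0, 0, 0], "fingers": 0.7},
    {"delta_pos": [0, 0, 0], "rot": [0, 0, 0], "fingers": 0.7},
  ],
)

```text
clock: 36.7
tcp_pos: [0.6345, 0.1687, 0.0121]
orientation: [0.001, -0.043, 0.999, 0.0]
wrist_force: [-0.8, 0.4, 6.5]
finger_gap: 0.0418
```

arm_command(
  rows=[
    {"delta_pos": [0, 0, -0.2], "rot": [0, 0, 0], "fingers": 0.7},
    {"delta_pos": [0, 0, -0.8], "rot": [0, 0, 0], "fingers": 0.7},
    {"delta_pos": [0, 0, -0.8], "rot": [0, 0, 0], "fingers": 0.7},
    {"delta_pos": [0, 0, -0.8], "rot": [0, 0, 0], "fingers": 0.7},
    {"delta_pos": [0, 0, -0.8], "rot": [0, 0, 0], "fingers": 0.7},
    {"delta_pos": [0, 0, 0], "rot": [0, 0, 0], "fingers": 0.7},
  ],
)

```text
clock: 37.3
tcp_pos: [0.6356, 0.1688, 0.0814]
orientation: [0.002, -0.043, 0.999, 0.0]
wrist_force: [0.4, 0.5, -0.7]
finger_gap: 0.0419
```

```bash
python3 - <<'E'
from workcell import env
from h import *
st=snap(env,"w15"); print(st["finger_gap"],st["clock"],st["tcp_pos"])
comps("w15.npz",(150,100,430,250),n=3)
plan(st,.4662,-.2265,.08,95)
E
```

```text
0.04192100105461221 37.3 [0.63561041 0.1688227  0.08140495]
dark [357. 210.] [626.3 226.6] [61.1 38.1] 9.2
   bright [356. 213.] [625.1 224.8] [23.4 22.7] 51.2
dark [286. 210.] [635.  172.9] [59.4 56.1] -81.0
   bright [284. 229.] [638.2 174.9] [55.  24.7] 81.5
yaw 95.0 turn about tool z total -0.0001 shift units total [ 10.16 -18.95   0.02] j6 0.05 j1 0.14
```

View pics/w15.png

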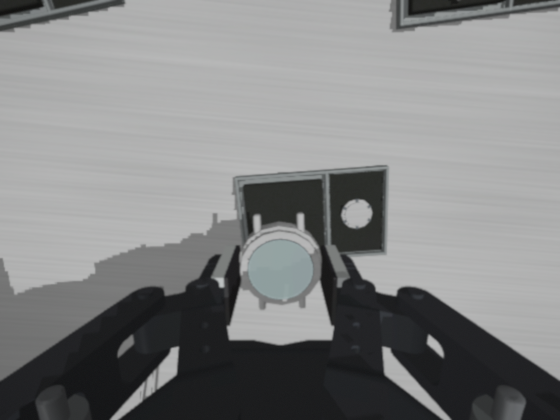

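The large case is held at (281,268) and the tray_small pad is free. Next, tray_large.

arm_command(
  rows=[
    {"delta_pos": [0.535, -0.997, 0], "rot": [0, 0, 0], "fingers": 0.7},
    {"delta_pos": [0.535, -0.997, 0], "rot": [0, 0, 0], "fingers": 0.7},
    {"delta_pos": [0.535, -0.997, 0], "rot": [0, 0, 0], "fingers": 0.7},
    {"delta_pos": [0.535, -0.997, 0], "rot": [0, 0, 0], "fingers": 0.7},
    {"delta_pos": [0.535, -0.997, 0], "rot": [0, 0, 0], "fingers": 0.7},
    {"delta_pos": [0.535, -0.997, 0], "rot": [0, 0, 0], "fingers": 0.7},
    {"delta_pos": [0.535, -0.997, 0], "rot": [0, 0, 0], "fingers": 0.7},
    {"delta_pos": [0.535, -0.997, 0], "rot": [0, 0, 0], "fingers": 0.7},
    {"delta_pos": [0.535, -0.997, 0], "rot": [0, 0, 0], "fingers": 0.7},
    {"delta_pos": [0.535, -0.997, 0], "rot": [0, 0, 0], "fingers": 0.7},
    {"delta_pos": [0.535, -0.997, 0], "rot": [0, 0, 0], "fingers": 0.7},
    {"delta_pos": [0.535, -0.997, 0], "rot": [0, 0, 0], "fingers": 0.7},
    {"delta_pos": [0.535, -0.997, 0], "rot": [0, 0, 0], "fingers": 0.7},
    {"delta_pos": [0.535, -0.997, 0], "rot": [0, 0, 0], "fingers": 0.7},
    {"delta_pos": [0.535, -0.997, 0], "rot": [0, 0, 0], "fingers": 0.7},
    {"delta_pos": [0.535, -0.997, 0], "rot": [0, 0, 0], "fingers": 0.7},
    {"delta_pos": [0.535, -0.997, 0], "rot": [0, 0, 0], "fingers": 0.7},
    {"delta_pos": [0.535, -0.997, 0], "rot": [0, 0, 0], "fingers": 0.7},
    {"delta_pos": [0.535, -0.997, 0], "rot": [0, 0, 0], "fingers": 0.7},
    {"delta_pos": [0, 0, 0], "rot": [0, 0, 0], "fingers": 0.7},
  ],
)

```text
clock: 39.35
tcp_pos: [0.4628, -0.2281, 0.0779]
orientation: [-0.001, -0.042, 0.999, 0.0]
wrist_force: [0.4, 0.1, -0.6]
finger_gap: 0.042
```

```bash
python3 - <<'E'
from workcell import env
from h import *
st=env.get_state(); plan(st,.4662,-.2265,.012,95); print(st["finger_gap"],st["tcp_pos"])
E
```

```text
yaw 94.8 turn about tool z total -0.0007 shift units total [-0.18  0.06  3.3 ] j6 -0.7 j1 -0.61
0.042004122350286055 [ 0.46283441 -0.22809195  0.07791302]
```

arm_command(
  rows=[
    {"delta_pos": [-0.14, 0.06, 0.8], "rot": [0, 0, 0], "fingers": 0.7},
    {"delta_pos": [0, 0, 0.8], "rot": [0, 0, 0], "fingers": 0.7},
    {"delta_pos": [0, 0, 0.8], "rot": [0, 0, 0], "fingers": 0.7},
    {"delta_pos": [0, 0, 0.5], "rot": [0, 0, 0], "fingers": 0.7},
    {"delta_pos": [0, 0, 0.2], "rot": [0, 0, 0], "fingers": 0.7},
    {"delta_pos": [0, 0, 0.2], "rot": [0, 0, 0], "fingers": 0.7},
    {"delta_pos": [0, 0, 0], "rot": [0, 0, 0], "fingers": 0.7},
    {"delta_pos": [0, 0, 0], "rot": [0, 0, 0], "fingers": 0.7},
  ],
)

```text
clock: 40.15
tcp_pos: [0.4672, -0.2251, 0.0135]
orientation: [0.0, -0.043, 0.999, -0.0]
wrist_force: [-0.3, -0.1, -0.3]
finger_gap: 0.0417
```

arm_command(
  rows=[
    {"delta_pos": [0, 0, 0.04], "rot": [0, 0, 0], "fingers": 0.7},
    {"delta_pos": [0, 0, 0.04], "rot": [0, 0, 0], "fingers": 0.7},
    {"delta_pos": [0, 0, 0], "rot": [0, 0, 0], "fingers": 0.7},
    {"delta_pos": [0, 0, 0], "rot": [0, 0, 0], "fingers": 0.7},
    {"delta_pos": [0, 0, 0], "rot": [0, 0, 0], "fingers": 0.25},
    {"delta_pos": [0, 0, 0], "rot": [0, 0, 0], "fingers": 0.25},
    {"delta_pos": [0, 0, 0], "rot": [0, 0, 0], "fingers": 0.25},
    {"delta_pos": [0, 0, 0], "rot": [0, 0, 0], "fingers": 0.25},
    {"delta_pos": [0, 0, -0.5], "rot": [0, 0, 0], "fingers": 0.25},
    {"delta_pos": [0, 0, -1], "rot": [0, 0, 0], "fingers": 0.25},
    {"delta_pos": [0, 0, -1], "rot": [0, 0, 0], "fingers": 0.25},
    {"delta_pos": [0, 0, -1], "rot": [0, 0, 0], "fingers": 0.45},
    {"delta_pos": [0, 0, -1], "rot": [0, 0, 0], "fingers": 0.45},
    {"delta_pos": [0, 0, 0], "rot": [0, 0, 0], "fingers": 0.45},
  ],
)

```text
clock: 41.55
tcp_pos: [0.4688, -0.2262, 0.1049]
orientation: [0.002, -0.043, 0.999, -0.002]
wrist_force: [0.4, 0.3, 0.2]
finger_gap: 0.0471
```

```bash
python3 - <<'E'
from workcell import env
from h import *
st=snap(env,"w16"); print(st["finger_gap"],st["clock"],st["tcp_pos"])
D=np.load("w16.npz"); c={k:D[k] for k in("mtx","distortion","R","t")}; p=D["p"].astype(int)
bl=((p[...,0]-p[...,2]>8)).astype(np.uint8); bl[250:]=0; bl[:130]=0; bl[:,:180]=0; bl[:,380:]=0
k=max(cv2.findContours(bl,0,cv2.CHAIN_APPROX_NONE)[0],key=cv2.contourArea); (u,v),r=cv2.minEnclosingCircle(k); print("crystal",u,v,r,ray(c,[[u,v]],.022)*1000)
plan(st,.6432,-.2278,.1,58)
E
```

```text
0.047075647467814556 41.55 [ 0.46875387 -0.22624202  0.10488021]
crystal 281.8984680175781 213.43869018554688 20.414661407470703 [[ 468.28118718 -225.02555441   22.        ]]
yaw 95.0 turn about tool z total 0.1026 shift units total [-7.44  4.56  0.26] j6 -0.69 j1 -0.6
```

arm_command(
  rows=[
    {"rot": [0, 0, 0.0205], "delta_pos": [0, 0, 0], "fingers": 0.45},
    {"rot": [0, 0, 0.0205], "delta_pos": [0, 0, 0], "fingers": 0.45},
    {"rot": [0, 0, 0.0205], "delta_pos": [0, 0, 0], "fingers": 0.45},
    {"rot": [0, 0, 0.0205], "delta_pos": [0, 0, 0], "fingers": 0.45},
    {"rot": [0, 0, 0.0205], "delta_pos": [0, 0, 0], "fingers": 0.45},
    {"delta_pos": [-0.93, 0.57, 0], "rot": [0, 0, 0], "fingers": 0.45},
    {"delta_pos": [-0.93, 0.57, 0], "rot": [0, 0, 0], "fingers": 0.45},
    {"delta_pos": [-0.93, 0.57, 0], "rot": [0, 0, 0], "fingers": 0.45},
    {"delta_pos": [-0.93, 0.57, 0], "rot": [0, 0, 0], "fingers": 0.45},
    {"delta_pos": [-0.93, 0.57, 0], "rot": [0, 0, 0], "fingers": 0.45},
    {"delta_pos": [-0.93, 0.57, 0], "rot": [0, 0, 0], "fingers": 0.45},
    {"delta_pos": [-0.93, 0.57, 0], "rot": [0, 0, 0], "fingers": 0.45},
    {"delta_pos": [-0.93, 0.57, 0], "rot": [0, 0, 0], "fingers": 0.45},
    {"delta_pos": [0, 0, 0], "rot": [0, 0, 0], "fingers": 0.45},
    {"delta_pos": [0, 0, 0], "rot": [0, 0, 0], "fingers": 0.45},
  ],
)

```text
clock: 43.1
tcp_pos: [0.6405, -0.2259, 0.0999]
orientation: [-0.001, 0.275, 0.961, 0.0]
wrist_force: [-0.3, 0.8, 0.6]
finger_gap: 0.047
```

```bash
python3 - <<'E'
from workcell import env
from h import *
st=snap(env,"w17"); onblock("w17.npz"); plan(st,.6432,-.2280,.0125,58); print(st["finger_gap"],st["tcp_pos"])
E
```

```text
on block [279.79850746 217.36567164] [ 643.  -227.7] [35.7 26.8] -32.0
yaw 58.1 turn about tool z total 0.0002 shift units total [-0.18 -0.02  4.37] j6 0.1 j1 -0.46
0.04698015822287905 [ 0.64048324 -0.22585797  0.09992928]
```

arm_command(
  rows=[
    {"delta_pos": [-0.14, -0.02, 0.9], "rot": [0, 0, 0], "fingers": 0.45},
    {"delta_pos": [0, 0, 0.9], "rot": [0, 0, 0], "fingers": 0.45},
    {"delta_pos": [0, 0, 0.9], "rot": [0, 0, 0], "fingers": 0.45},
    {"delta_pos": [0, 0, 0.9], "rot": [0, 0, 0], "fingers": 0.45},
    {"delta_pos": [0, 0, 0.8], "rot": [0, 0, 0], "fingers": 0.45},
    {"delta_pos": [0, 0, 0], "rot": [0, 0, 0], "fingers": 0.45},
    {"delta_pos": [0, 0, 0], "rot": [0, 0, 0], "fingers": 0.45},
  ],
)

```text
clock: 43.85
tcp_pos: [0.6425, -0.2281, 0.0136]
orientation: [-0.001, 0.275, 0.961, 0.0]
wrist_force: [-0.6, -0.9, -0.8]
finger_gap: 0.0473
```

arm_command(
  rows=[
    {"delta_pos": [0, 0, 0.04], "rot": [0, 0, 0], "fingers": 0.45},
    {"delta_pos": [0, 0, 0], "rot": [0, 0, 0], "fingers": 0.9},
    {"delta_pos": [0, 0, 0], "rot": [0, 0, 0], "fingers": 0.9},
    {"delta_pos": [0, 0, 0], "rot": [0, 0, 0], "fingers": 0.9},
    {"delta_pos": [0, 0, 0], "rot": [0, 0, 0], "fingers": 0.9},
    {"delta_pos": [0, 0, 0], "rot": [0, 0, 0], "fingers": 0.9},
  ],
)

```text
clock: 44.45
tcp_pos: [0.6442, -0.2286, 0.014]
orientation: [0.001, 0.275, 0.961, -0.0]
wrist_force: [-1.5, 0.1, 5.6]
finger_gap: 0.0254
```

arm_command(
  rows=[
    {"delta_pos": [0, 0, -0.2], "rot": [0, 0, 0], "fingers": 0.9},
    {"delta_pos": [0, 0, -0.8], "rot": [0, 0, 0], "fingers": 0.9},
    {"delta_pos": [0, 0, -0.8], "rot": [0, 0, 0], "fingers": 0.9},
    {"delta_pos": [0, 0, -0.8], "rot": [0, 0, 0], "fingers": 0.9},
    {"delta_pos": [0, 0, -0.8], "rot": [0, 0, 0], "fingers": 0.9},
    {"delta_pos": [0, 0, 0], "rot": [0, 0, 0], "fingers": 0.9},
  ],
)

```text
clock: 45.05
tcp_pos: [0.6451, -0.2288, 0.0833]
orientation: [0.002, 0.275, 0.961, -0.0]
wrist_force: [0.0, 0.4, -0.4]
finger_gap: 0.0255
```

```bash
python3 - <<'E'
from workcell import env
from h import *
st=env.get_state(); plan(st,.635,.172,.08,58); print(st["finger_gap"],st["tcp_pos"])
E
```

```text
yaw 58.1 turn about tool z total 0.0002 shift units total [11.05 16.73  0.12] j6 0.1 j1 -0.46
0.025514831345222127 [ 0.64513525 -0.22883062  0.08326281]
```

arm_command(
  rows=[
    {"delta_pos": [0.65, 0.985, 0], "rot": [0, 0, 0], "fingers": 0.9},
    {"delta_pos": [0.65, 0.985, 0], "rot": [0, 0, 0], "fingers": 0.9},
    {"delta_pos": [0.65, 0.985, 0], "rot": [0, 0, 0], "fingers": 0.9},
    {"delta_pos": [0.65, 0.985, 0], "rot": [0, 0, 0], "fingers": 0.9},
    {"delta_pos": [0.65, 0.985, 0], "rot": [0, 0, 0], "fingers": 0.9},
    {"delta_pos": [0.65, 0.985, 0], "rot": [0, 0, 0], "fingers": 0.9},
    {"delta_pos": [0.65, 0.985, 0], "rot": [0, 0, 0], "fingers": 0.9},
    {"delta_pos": [0.65, 0.985, 0], "rot": [0, 0, 0], "fingers": 0.9},
    {"delta_pos": [0.65, 0.985, 0], "rot": [0, 0, 0], "fingers": 0.9},
    {"delta_pos": [0.65, 0.985, 0], "rot": [0, 0, 0], "fingers": 0.9},
    {"delta_pos": [0.65, 0.985, 0], "rot": [0, 0, 0], "fingers": 0.9},
    {"delta_pos": [0.65, 0.985, 0], "rot": [0, 0, 0], "fingers": 0.9},
    {"delta_pos": [0.65, 0.985, 0], "rot": [0, 0, 0], "fingers": 0.9},
    {"delta_pos": [0.65, 0.985, 0], "rot": [0, 0, 0], "fingers": 0.9},
    {"delta_pos": [0.65, 0.985, 0], "rot": [0, 0, 0], "fingers": 0.9},
    {"delta_pos": [0.65, 0.985, 0], "rot": [0, 0, 0], "fingers": 0.9},
    {"delta_pos": [0.65, 0.985, 0], "rot": [0, 0, 0], "fingers": 0.9},
    {"delta_pos": [0, 0, 0], "rot": [0, 0, 0], "fingers": 0.9},
    {"delta_pos": [0, 0, 0], "rot": [0, 0, 0], "fingers": 0.9},
  ],
)

```text
clock: 46.95
tcp_pos: [0.6326, 0.1732, 0.0797]
orientation: [-0.001, 0.275, 0.962, -0.0]
wrist_force: [-0.3, -0.2, 0.4]
finger_gap: 0.0254
```

```bash
python3 - <<'E'
from workcell import env
from h import *
st=snap(env,"w18"); plan(st,.635,.172,.0165,58); print(st["finger_gap"],st["tcp_pos"])
E
```

```text
yaw 58.1 turn about tool z total 0.0003 shift units total [-0.14  0.01  3.16] j6 0.7 j1 0.15
0.025413624072913265 [0.63262032 0.1732325  0.07968037]
```

arm_command(
  rows=[
    {"delta_pos": [-0.1, 0, 0.8], "rot": [0, 0, 0], "fingers": 0.9},
    {"delta_pos": [0, 0, 0.8], "rot": [0, 0, 0], "fingers": 0.9},
    {"delta_pos": [0, 0, 0.8], "rot": [0, 0, 0], "fingers": 0.9},
    {"delta_pos": [0, 0, 0.5], "rot": [0, 0, 0], "fingers": 0.9},
    {"delta_pos": [0, 0, 0.2], "rot": [0, 0, 0], "fingers": 0.9},
    {"delta_pos": [0, 0, 0], "rot": [0, 0, 0], "fingers": 0.9},
    {"delta_pos": [0, 0, 0], "rot": [0, 0, 0], "fingers": 0.9},
  ],
)

```text
clock: 47.7
tcp_pos: [0.6355, 0.1717, 0.0193]
orientation: [0.0, 0.275, 0.961, 0.0]
wrist_force: [-0.6, 0.2, 0.2]
finger_gap: 0.0254
```

arm_command(
  rows=[
    {"delta_pos": [0, 0, 0.1], "rot": [0, 0, 0], "fingers": 0.9},
    {"delta_pos": [0, 0, 0.1], "rot": [0, 0, 0], "fingers": 0.9},
    {"delta_pos": [0, 0, 0.05], "rot": [0, 0, 0], "fingers": 0.9},
    {"delta_pos": [0, 0, 0], "rot": [0, 0, 0], "fingers": 0.9},
    {"delta_pos": [0, 0, 0], "rot": [0, 0, 0], "fingers": 0.9},
  ],
)

```text
clock: 48.2
tcp_pos: [0.6351, 0.172, 0.0141]
orientation: [0.0, 0.275, 0.961, 0.0]
wrist_force: [-0.8, -0.2, 1.9]
finger_gap: 0.0254
```

arm_command(
  rows=[
    {"delta_pos": [0, 0, 0.03], "rot": [0, 0, 0], "fingers": 0.9},
    {"delta_pos": [0, 0, 0], "rot": [0, 0, 0], "fingers": 0.9},
    {"delta_pos": [0, 0, 0], "rot": [0, 0, 0], "fingers": 0.45},
    {"delta_pos": [0, 0, 0], "rot": [0, 0, 0], "fingers": 0.45},
    {"delta_pos": [0, 0, 0], "rot": [0, 0, 0], "fingers": 0.45},
    {"delta_pos": [0, 0, 0], "rot": [0, 0, 0], "fingers": 0.45},
    {"delta_pos": [0, 0, -0.5], "rot": [0, 0, 0], "fingers": 0.45},
    {"delta_pos": [0, 0, -1], "rot": [0, 0, 0], "fingers": 0.45},
    {"delta_pos": [0, 0, -1], "rot": [0, 0, 0], "fingers": 0.45},
    {"delta_pos": [0, 0, -1], "rot": [0, 0, 0], "fingers": 0.45},
    {"delta_pos": [0, 0, -1], "rot": [0, 0, 0], "fingers": 0.45},
    {"delta_pos": [0, 0, -1], "rot": [0, 0, 0], "fingers": 0.45},
    {"delta_pos": [0.8, -0.8, -0.8], "rot": [0, 0, 0], "fingers": 0.45},
    {"delta_pos": [0.8, -0.8, -0.8], "rot": [0, 0, 0], "fingers": 0.45},
    {"delta_pos": [0.8, -0.8, -0.8], "rot": [0, 0, 0], "fingers": 0.45},
    {"delta_pos": [0, 0, 0], "rot": [0, 0, 0], "fingers": 0.45},
    {"delta_pos": [0, 0, 0], "rot": [0, 0, 0], "fingers": 0.45},
  ],
)

```text
clock: 49.9
tcp_pos: [0.5694, 0.1567, 0.1724]
orientation: [0.001, 0.275, 0.961, 0.001]
wrist_force: [0.4, 0.7, -0.3]
finger_gap: 0.0469
```

```bash
python3 - <<'E'
from workcell import env
from h import *
st=snap(env,"w19"); print(st["finger_gap"],st["clock"],st["tcp_pos"],st["wrist_force"])
comps("w19.npz",(150,60,560,250),n=4)
p,d=env.read_camera("side"); cv2.imwrite("pics/side9.png",p)
a=np.hstack([cv2.resize(np.load("w19.npz")["p"],(400,300)),cv2.resize(p[100:400,130:450],(400,300))]); cv2.imwrite("pics/fin.png",a)
E
```

```text
0.04690411663622052 49.9 [0.56939096 0.1566529  0.17236586] [ 0.43127911  0.6923421  -0.33425766]
dark [363. 201.] [625.9 227.7] [61.2 37.8] 9.1
   bright [363. 202.] [623.9 226.8] [24.5 23.9] 31.3
dark [323. 228.] [635.9 172.7] [57.8 57.8] 9.2
   bright [326. 235.] [633.1 176.2] [34.7 34.3] 61.9
dark [311.  65.] [483.8 245.8] [35.  17.4] 57.9
```

View pics/fin.png

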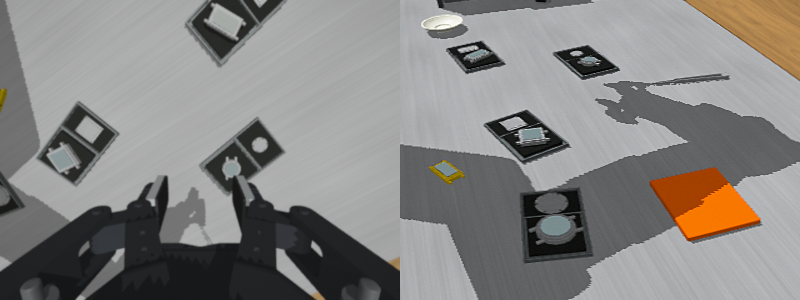

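The combined view shows all four cases upright on the matching pads, the block empty, the tweezer in place and the gripper clear. I'll do one numeric check of all four from the top camera.

```bash
python3 - <<'E'
from workcell import env
from h import *
c=env.get_calibration("top"); p,d=env.read_camera("top"); q=p.astype(int)
for n,P,H in(("large",(466.1,-226.7),.022),("small",(635,172),.020),("square",(487,-32.3),.021),("rect",(456.2,263.4),.020)):
    u,v=cv2.projectPoints(np.r_[P,H*1000]/1e3,cv2.Rodrigues(c["R"])[0],c["t"],c["mtx"],c["distortion"])[0][0,0].round().astype(int)
    m=np.zeros(p.shape[:2],np.uint8); m[v-10:v+11,u-10:u+11]=1; m&=(p.max(2)>70)
    vv,uu=np.nonzero(m); X=ray(c,np.c_[uu,vv],H-.003)*1000; z=d[v-2:v+3,u-2:u+3].ravel()
    nn=cv2.undistortPoints(np.float64([[[u,v]]]),c["mtx"],c["distortion"])[0,0]
    W=(np.r_[nn,1]*np.median(z)-c["t"])@c["R"]
    print(n,"offset mm",(X.mean(0)[:2]-P).round(1),len(uu),"top z mm",(W[2]*1000).round(1),"expect",H*1000)
E
```

```text
large offset mm [ 3.1 -1.4] 174 top z mm 20.9 expect 22.0
small offset mm [-17.6  20.4] 2 top z mm 468.8 expect 20.0
square offset mm [ 0.3 -2.6] 228 top z mm 20.5 expect 21.0
rect offset mm [-0.  1.] 441 top z mm 699.4 expect 20.0
```

The large and square cases check out. The arm itself hides small and rect in this view, so I'll back off a little and recheck those two with the wrist camera.

arm_command(
  rows=[
    {"delta_pos": [0.8, -0.9, 0], "rot": [0, 0, 0], "fingers": 0.45},
    {"delta_pos": [0.8, -0.9, 0], "rot": [0, 0, 0], "fingers": 0.45},
    {"delta_pos": [0.8, -0.9, 0], "rot": [0, 0, 0], "fingers": 0.45},
    {"delta_pos": [0.8, -0.9, 0], "rot": [0, 0, 0], "fingers": 0.45},
    {"delta_pos": [0, 0, 0], "rot": [0, 0, 0], "fingers": 0.45},
    {"delta_pos": [0, 0, 0], "rot": [0, 0, 0], "fingers": 0.45},
  ],
)

```text
clock: 50.65
tcp_pos: [0.4768, 0.1293, 0.1708]
orientation: [0.0, 0.275, 0.961, 0.0]
wrist_force: [-0.2, -0.5, -0.1]
finger_gap: 0.0472
```

```bash
python3 - <<'E'
from workcell import env
from h import *
st=snap(env,"w20"); D=np.load("w20.npz"); p,d=D["p"],D["d"]; c={k:D[k] for k in("mtx","distortion","R","t")}; T,dt=env.read_camera("top"); ct=env.get_calibration("top")
for n,P,H in(("small",(635,172),.020),("rect",(456.2,263.4),.020)):
  for nm,c,p,d in(("wrist",c,D["p"],D["d"]),("top",ct,T,dt)):
    u,v=cv2.projectPoints(np.r_[P,H*1000]/1e3,cv2.Rodrigues(c["R"])[0],c["t"],c["mtx"],c["distortion"])[0][0,0].round().astype(int)
    print(n,nm,u,v)
    if not(0<v<400 and 0<u<550): continue
    w=20 if nm=="wrist" else 11
    m=np.zeros(p.shape[:2],np.uint8); m[v-w:v+w,u-w:u+w]=1; m&=(p.max(2)>75)
    vv,uu=np.nonzero(m); X=ray(c,np.c_[uu,vv],.017)*1000; X=X[np.hypot(*(X[:,:2]-P).T)<26]
    nn=cv2.undistortPoints(np.float64([[[u,v]]]),c["mtx"],c["distortion"])[0,0]
    W=(np.r_[nn,1]*np.median(d[v-1:v+2,u-1:u+2])-c["t"])@c["R"]
    if len(X): print("  offset",(X.mean(0)[:2]-P).round(1),len(X),"z",(W[2]*1000).round(1))
E
```

```text
small wrist 386 292
  offset [-4.9  6.3] 344 z 21.0
small top 210 189
  offset [-0.6 12.6] 159 z 651.7
rect wrist 169 265
  offset [-3.8  4.5] 290 z 859.6
rect top 169 265
  offset [0.3 0.4] 383 z 678.6
```

```bash
python3 - <<'E'
from h import *
D=np.load("w20.npz"); p=D["p"].astype(int); c={k:D[k] for k in("mtx","distortion","R","t")}
m=(p[...,0]-p[...,2]>6).astype(np.uint8)
for k in cv2.findContours(m,0,cv2.CHAIN_APPROX_NONE)[0]:
    if cv2.contourArea(k)>25: print(k[:,0].mean(0).round(),*rect(ray(c,k[:,0],.020)))
E
```

```text
[ 19. 346.] [ 469.1 -227.6] [33.4 32.5] -45.3
[401. 330.] [690.3 162.7] [50.9 33.4] -27.3
[152. 335.] [539.6 -87. ] [66.8 47.1] 70.4
[389. 289.] [634.2 175.7] [15.6 13.9] 58.2
[161. 279.] [487.5 -33.8] [26.1 25.5] 82.9
[ 69. 203.] [368.9 -59.1] [27.3 13.4] -63.3
[389. 105.] [457.9 263.9] [31.1 16.5] 30.9
```

View pics/w20.png

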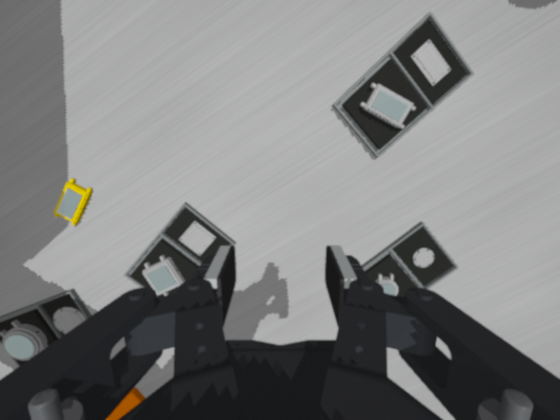

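The picture shows rect at (390,104), square at (160,276) and large at (20,342), each centred on its own pad. Small at (388,288) is flat on its pad, partly behind a finger link, and within about 4 mm of centre. I'll hand in.

```bash
python3 -c "
from workcell import env
env.hand_in(); print(env.get_state()['clock'])"
```

```text
the job is handed in; nothing more can be done
the job is handed in; nothing more can be done
```

The job is handed in, at about 51 s on the robot clock. All four cases sit crystal up on the pads of their own trays. I made two swaps by way of the orange block: square with rect first, then small with large.

**Last checks, offset from pad centre:**

| Case | Offset | How measured |
|---|---|---|
| square | 1–3 mm | wrist and top cameras |
| rect | 1–2 mm | wrist camera after placing, and again before hand-in |
| large | 2–3 mm | wrist and top cameras |
| small | about 4 mm | wrist camera only, partly hidden by a finger link |

- **Heights:** case-top heights read within about 1 mm of expected for large, square and small.
- **Surroundings:** the block was empty, the gripper was clear of everything, and the tweezer looked where it had been.

**Checks that failed or disagreed:**
- **Top camera:** the arm hid small and rect from it, so those two top-camera height readings were useless.
- **Mixed calibration:** one rect reading in the second-to-last check mixed up two cameras' calibrations. I discarded it and measured again.
- **Small case grip:** the finger gap read 25.5 mm, more below the true width than for the other cases. The case held and set down normally.

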